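# Load the capacitor test bay behind its bifold door and scan it in

### The job

Pull the bifold door of the bench test bay by its handle until both panels stand folded right back, then put every capacitor standing ready on the black rubber mat upright into a pocket of the bay, one to a pocket. When all are in and the door is still folded back, pick up the barcode scanner, aim its window at the middle of the barcode label in the bay from about 6 cm away and hold it still for two seconds. Then lay the scanner flat back on its pad and pull the door fully shut, without disturbing the bottle, the bit tray and the tin.

Things in the scene. Friction and masses are not known exactly. Their poses are not given: they have to be found in the camera images.
- bay: Test bay, white and grey bench unit 314 wide (y) x 250 x 130 mm high, fixed to the bench. Origin on the bench at the middle of the door plane, x into the bay, y left along the door, z up. Side walls at y = +-151 to 163; open-topped in front: deck from x = 34 to 102, top at z = 75, with four pockets; free space to x = 130, behind that a closed box 130 high. Its place and yaw vary.
- door_hinge (a point): Point on the fixed vertical hinge of the bifold door, at the left jamb: bay x = 0, y = +150 mm, z = 65 mm. Both panels are 150 mm wide, 12 mm thick, top at 129 mm. With the joint at q the folding hinge is at bay x = -150 sin q, y = 150 - 150 cos q; from there the lead panel runs in direction (sin q, -cos q), its far edge kept on the track line x = 0.
- door (a joint): Angle q of the first door panel about the fixed hinge (rad): 0 = both panels flat across the doorway, shut; grows to 1.40 as they fold out towards the robot; at start 0 to 0.15. The panels are geared to fold together. The door stays where it is left; a few newtons at the handle move it.
- door_handle (a point): Grip point of the door handle: a vertical round steel bar 12 mm across outside the lead panel, 40 mm along it from the folding hinge, axis 41 mm out from the panel's mid-plane along (-cos q, -sin q) in bay x, y (free gap 29 mm). The bar runs from z = 56 to 158 mm; two 10 mm stays join it to the panel at z = 70 and 112; this point is at z = 132. Can be taken from above.
- pocket1 (a point): Middle of the floor of pocket 1 of the bay, bay x = 68 mm, y = 90 mm, z = 61 mm. Each pocket is a square recess 42 x 42 mm, 14 mm deep, open upwards; pockets are 60 mm apart along y.
- pocket2 (a point): Middle of the floor of pocket 2 of the bay, bay x = 68 mm, y = 30 mm, z = 61 mm. Each pocket is a square recess 42 x 42 mm, 14 mm deep, open upwards; pockets are 60 mm apart along y.
- pocket3 (a point): Middle of the floor of pocket 3 of the bay, bay x = 68 mm, y = -30 mm, z = 61 mm. Each pocket is a square recess 42 x 42 mm, 14 mm deep, open upwards; pockets are 60 mm apart along y.
- pocket4 (a point): Middle of the floor of pocket 4 of the bay, bay x = 68 mm, y = -90 mm, z = 61 mm. Each pocket is a square recess 42 x 42 mm, 14 mm deep, open upwards; pockets are 60 mm apart along y.
- label: The barcode label, 52 x 36 mm, white with black bars, on a small grey plate at the front right inside the doorway, bay x = 20, y = -85, z = 50 mm, leaning back 0.5 rad so that it faces the robot and somewhat upwards. Origin at the middle of its face; own x points into the label (the face looks to -x), y along the bars' row.
- cap_mat: Black rubber mat 180 x 180 x 3 mm, fixed on the bench at the right, where the capacitors stand at the start. Origin at the centre of its underside.
- cap1: A can capacitor, black cylinder 35 mm across and 35 mm high with a bare aluminium top, 60 g, standing upright on the mat. Origin at the centre of its underside, z along its axis. Two to four of the four are there; an absent one reads None.
- cap2: A can capacitor, black cylinder 35 mm across and 35 mm high with a bare aluminium top, 60 g, standing upright on the mat. Origin at the centre of its underside, z along its axis. Two to four of the four are there; an absent one reads None.
- cap3: A can capacitor, black cylinder 35 mm across and 35 mm high with a bare aluminium top, 60 g, standing upright on the mat. Origin at the centre of its underside, z along its axis. Two to four of the four are there; an absent one reads None.
- cap4: A can capacitor, black cylinder 35 mm across and 35 mm high with a bare aluminium top, 60 g, standing upright on the mat. Origin at the centre of its underside, z along its axis. Two to four of the four are there; an absent one reads None.
- scanner: Hand-held barcode scanner, 149 mm long, lying flat on its pad: a white handle 28 mm wide and 34 mm high from x = -75 to +30 mm, a grey head 46 mm wide and 36 mm high from x = 29 to 74 mm. 150 g. Origin under its middle on the flat underside, x towards the window, z up. Grip the handle across its 28 mm width, near the origin.
- scanner_window (a point): Centre of the scanner's dark reading window on the front of the head: 75 mm ahead of and 18 mm above the scanner's origin. The beam leaves it along the scanner's +x.
- scan_pad: Grey pad 190 x 85 x 4 mm fixed on the bench at the left, where the scanner lies at the start and must lie again at the end. Origin at the centre of its underside, x along its length.
- bottle: Bystander: white plastic bottle 48 mm across, 110 mm high, standing left of the bay. Origin at its underside.
- bit_tray: Bystander: black open tray of 90 x 120 x 30 mm with dividers, right of the bay. Origin at its underside.
- tin: Bystander: plain aluminium tin 60 mm across, 90 mm high, at the far left, beyond the bottle. Origin at its underside.

How it is judged:
By the outcome, as a careful person would: the job done as asked, in the order asked, and still so for the second after the job is handed in, with the robot touching nothing.
Of cap1, cap2, cap3, cap4 only 2 to 4 are there at a start; the rules pass over those that are not, and their reading is None.
At some moment in a run one of cap1, cap2, cap3, cap4, scanner may be knocked a few centimetres aside while the robot is not near it.
It also fails if it takes over 210 s, if anything falls off the work surface, if the arm or the gripper's body presses on something with over 40 N, if the wrist force passes 120 N, or if a joint passes its speed limit or range.

### The arm

A 6-joint arm with a two-finger parallel gripper is mounted at the origin on the work surface. World frame = base frame: x ahead of the robot, y to its left, z up, the work surface at z = 0. Lengths are in m, angles in rad, forces in N, time in s.
With the tool pointing down it reaches from about 0.35 to 0.875 m from the base axis. Payload 4.2 kg.
Tool frame: the origin (TCP) lies on the centre line of the jaws, within the pads' length; the fingertips stand 14 mm ahead of it and the grasp point (between the pads) lies 5 mm behind it; z points along the fingers, y is the direction in which the jaws open and shut (so a half turn about z gives the same grasp; the last joint's range is limited). The gripper opens to 87 mm and grips with 3 to 60 N. Pads are 19 mm wide; open, the fingers measure 117 mm over their backs; the gripper's body (75 mm by 190 mm) begins 51 mm behind the grasp point.
Start: joints at [1.391, 0.385, 0.008, 0, -1.194, -0.259], TCP at [0.265, 0.566, 0.237] pointing down, gripper open.
Joint ranges: [-3.14, 3.14], [-1.21, 2.06], [-1.07, 1.41], [-3.16, 2.05], [-2.99, -0.16], [-3.1, 3.1]. Speed limits (rad/s): [2.79, 2.79, 3.14, 3.14, 3.14, 3.14].

### API

Orientations are given as a rotation vector (axis times angle).
In Python, from rig import arm gives the robot as it stands.
- The arm moves only by the tool apply_moves, never from a script. Its argument "motion" is a list of rows, each a list of 6 numbers: the shift along the tool's x, y, z in mm, then the turn, a rotation vector about the tool's x, y, z in degrees. In form: [[tx, ty, tz, rx, ry, rz], ...]. A call has 1 to 10 rows; each row shifts and turns the commanded pose from where the row before left it, along the tool's axes as they then stand; what a row does not reach is not made up. A row lasts 1/8 s, in which the tool goes at most 62.5 mm and 10.7 degrees, less where a joint would pass 70% of its speed; a pose out of reach is approached as far as the arm can. A call with a gripper value outside its range is refused whole. "grip" is the finger opening in mm, from 0 to 87, set as the call begins (left out, the last holds). The fingers move at their own pace and stop on an object; "newtons" is the grip in N (left out, the last holds). Time passes only in rows, so rows that do not move let the fingers close. It gives the time, the measured TCP pose, the force and the opening at its end, in the units of the state.
- arm.state(): the state, without advancing time (a new reading comes with each control period).
- arm.get_image(name): name is "scene" or "top"; returns a dict with "color" (420x560x3 uint8, red, green, blue), "fovy" (degrees; the focal length in pixels is half the picture's height over the tangent of half this angle, whatever the lens; pixels are square), "cx", "cy" (the principal point, pixels), "D" ([k1, k2, p1, p2, k3] as OpenCV has them; the pictures are not rectified), "R" (3x3) and "t" (3): a world point X has camera coordinates R X + t. Camera axes: x right, y down, z forward; pixel columns grow to the right and rows downward; lengths in m; the calibration is good to about 2 mm. A picture is of the moment at which its call begins. There is no depth.
- arm.job_done(): hands the job in, once; it reports no verdict.
The state is a dict: "time_s": time; "joint_pos": joint angles; "qvel": joint speeds; "effort": joint torques, N m; "tcp_pos": TCP position; "tcp_rot": TCP orientation; "force": force on the tool from outside, world axes, zero at the start; "torque": the same for the moment, N m; "gripper_width": opening from 0.0 (shut) to 1.0 (fully open).
Only numpy, scipy, OpenCV 4.12 (cv2) and the standard library are available. Lean on these libraries where they do the work, as an engineer would, in place of code of your own. Each camera call takes 0.05 s, during which the arm holds its last target.

## Working session

There is one attempt and no reset: what is moved stays moved. The work goes in short steps, Python scripts to look and compute and a tool call to move; the robot and the scene stay as the last step left them, time stands still between calls to the robot, and variables do not carry over. Pictures are saved under pics/ and viewed, and the job is handed in when it is done.

Besides the shell and the picture viewer there is one more tool, called after "Request:" as name(argument=value, ...) on one line, values as JSON. apply_moves: Moves the arm, as the interface text tells. Its arguments: {"type":"object","properties":{"motion":{"type":"array","items":{"type":"array","items":{"type":"number"}}},"grip":{"type":"number"},"newtons":{"type":"number"}},"required":["motion"]}

```bash
ls; mkdir -p pics
python3 - <<'E'
from rig import arm
import cv2
for n in ["scene","top"]:
    d=arm.get_image(n)
    cv2.imwrite(f"pics/{n}0.png",cv2.cvtColor(d["color"],cv2.COLOR_RGB2BGR))
    print(n,d["fovy"],d["cx"],d["cy"],d["D"],d["R"],d["t"])
print(arm.state())
E
```

```text
pics
scene 49.922084477035234 273.96880164992444 212.34494888160907 [-0.12030907  0.          0.          0.          0.        ] [[ 0.66293826  0.74858128  0.01178743]
 [ 0.46726535 -0.40140278 -0.78774292]
 [-0.58495809  0.52773277 -0.61589135]] [-0.38825466 -0.17747195  1.40921909]
top 55.93224117883462 280.95258574685283 211.69622063229772 [-0.10595254  0.          0.          0.          0.        ] [[ 0.01164543 -0.99962206 -0.02490229]
 [-0.99607068 -0.00941032 -0.08806048]
 [ 0.08779286  0.02582994 -0.99580381]] [0.0148491  0.59198049 1.18208305]
{'time_s': 0.1, 'joint_pos': array([ 1.39060885e+00,  3.85482127e-01,  6.76929362e-03, -3.88019807e-04,
       -1.19402807e+00, -2.58598399e-01]), 'qvel': array([ 0.00297712, -0.00199405,  0.00311383,  0.00280669,  0.00082541,
        0.00167919]), 'effort': array([-9.73321016e-05, -3.91691029e+01,  1.87935072e+01,  4.23197776e+00,
        1.34559686e-02, -7.61179126e-05]), 'tcp_pos': array([0.26530518, 0.56533217, 0.23557712]), 'tcp_rot': array([ 3.06432865e+00, -6.83520582e-01, -4.46093447e-04]), 'force': array([0.91327028, 0.27531258, 0.03192766]), 'torque': array([0.06243428, 0.04251646, 0.01015565]), 'gripper_width': 0.9971114581995034}
```

View pics/scene0.png

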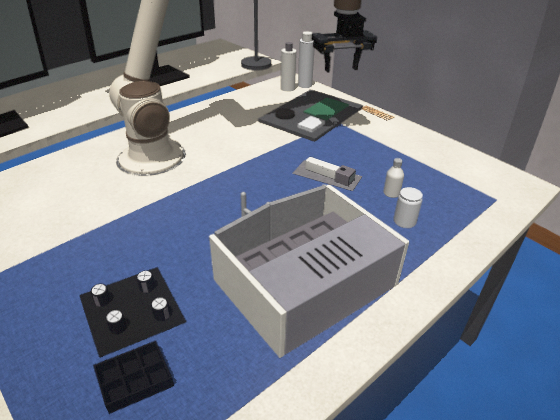

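View pics/top0.png

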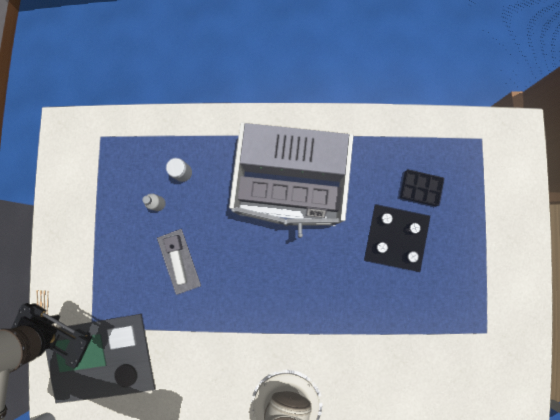

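The top view shows the bay near (292,175), four caps on the mat (387,218), (415,228), (382,247), (413,257), the scanner at (176,255) and the handle at (299,231). I'll write helpers and enlarge it.

```bash
cat > h.py <<'E'
import numpy as np, cv2
from rig import arm
from scipy.spatial.transform import Rotation as R
def cam(n):
    d=arm.get_image(n); f=d["color"].shape[0]/2/np.tan(np.radians(d["fovy"]/2))
    d["K"]=np.array([[f,0,d["cx"]],[0,f,d["cy"]],[0,0,1.]]); d["D"]=np.array(d["D"],float);d["R"]=np.array(d["R"]);d["t"]=np.array(d["t"]);return d
def proj(d,X):
    X=np.atleast_2d(np.array(X,float)); return cv2.projectPoints(X,cv2.Rodrigues(d["R"])[0],d["t"],d["K"],d["D"])[0][:,0]
def plane(d,uv,z):
    uv=np.atleast_2d(np.array(uv,float))
    n=cv2.undistortPoints(uv[:,None],d["K"],d["D"])[:,0]
    r=np.c_[n,np.ones(len(n))]@d["R"]; c=-d["R"].T@d["t"]
    return c+r*((z-c[2])/r[:,2])[:,None]
def crop(d,name,x0,y0,x1,y1,s):
    im=cv2.cvtColor(d["color"],cv2.COLOR_RGB2BGR)[y0:y1,x0:x1]
    im=cv2.resize(im,None,fx=s,fy=s,interpolation=cv2.INTER_CUBIC); cv2.imwrite("pics/"+name,im)
def mk(d,pts,color=(255,0,0)):
    for p in proj(d,pts): cv2.circle(d["color"],tuple(int(round(v*8)) for v in p),10,color,1,cv2.LINE_AA,3)
E
python3 - <<'E'
from h import *
d=cam("top")
crop(d,"t_bay.png",220,115,365,250,5)
crop(d,"t_l.png",130,150,210,300,4)
crop(d,"t_r.png",355,160,450,280,5)
E
```

```text
(no output)
```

View pics/t_bay.png

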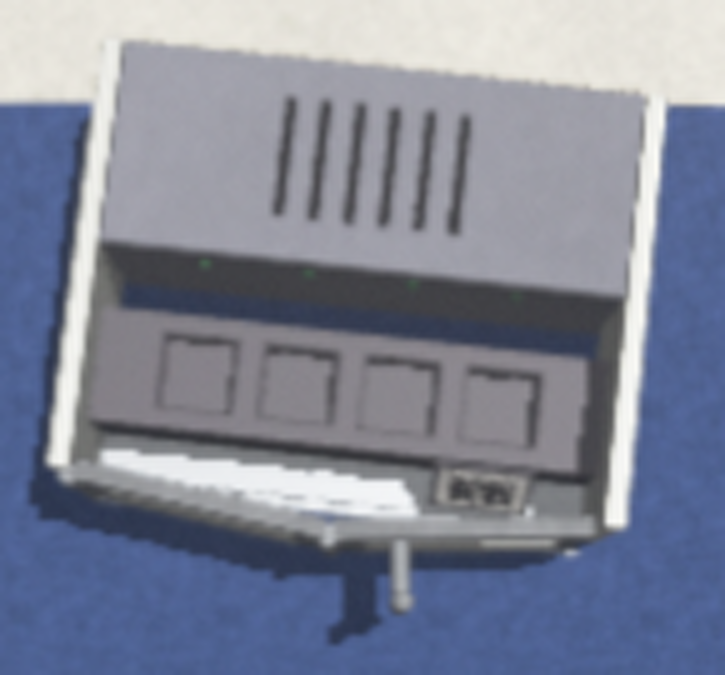

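View pics/t_l.png

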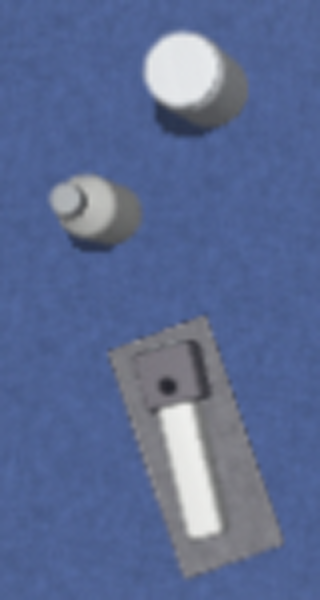

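View pics/t_r.png

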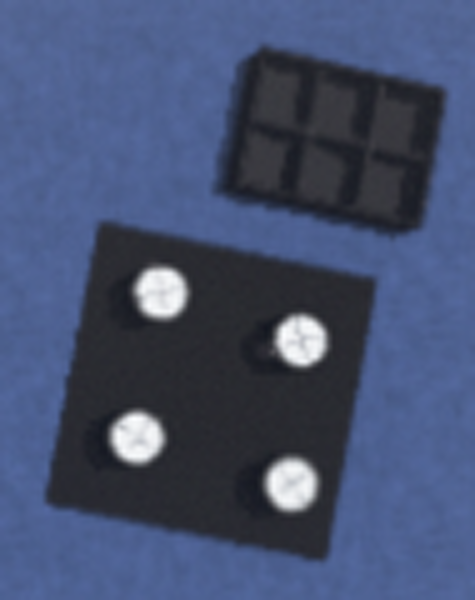

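```bash
cat > bayfit.py <<'E'
from h import *
from scipy.optimize import least_squares
d=cam("top")
def un(c,s,x0,y0): return (np.array(c,float)+.5)/s-.5+np.array([x0,y0])
obs=[((198,376),(68,90,75)),((298,386),(68,30,75)),((399,398),(68,-30,75)),((500,408),(68,-90,75)),
((48,465),(0,163,130)),((628,528),(0,-163,130)),((108,243),(130,151,130)),((625,298),(130,-151,130)),((158,412),(47,111,75)),((540,372),(89,-111,75))]
uv=un([o[0] for o in obs],5,220,115); P=np.array([o[1] for o in obs])/1e3
def W(p,P):
    c,s=np.cos(p[2]),np.sin(p[2]); P=np.atleast_2d(P)
    return np.c_[p[0]+c*P[:,0]-s*P[:,1],p[1]+s*P[:,0]+c*P[:,1],P[:,2]]
if __name__=="__main__":
    r=least_squares(lambda p:(proj(d,W(p,P))-uv).ravel(),[.6,-.05,0],loss="soft_l1")
    print(r.x,np.degrees(r.x[2])); print(np.round((proj(d,W(r.x,P))-uv),2))
    p=r.x
    np.save("bay.npy",p)
    caps=plane(d,un([(160,293),(301,341),(137,438),(292,485)],5,355,160),.038);print("caps",caps)
    print("mat",plane(d,un([(98,222),(376,278),(327,560),(47,502)],5,355,160),.003))
    print("pad",plane(d,un([(108,350),(207,316),(284,545),(185,578)],4,130,150),.004))
    print("handle scanner",plane(d,un([(176,405),(205,535),(192,403),(161,405)],4,130,150),.038), "head",plane(d,un([(135,350),(195,340),(208,395),(150,410)],4,130,150),.040))
    print("tin,bottle",plane(d,un([(184,70)],4,130,150),.09),plane(d,un([(68,199)],4,130,150),.11))
    print("handle top",plane(d,un([(402,602)],5,220,115),.158))
    q=np.linspace(0,.3,7)
    for a in q:
        h=[-.150*np.sin(a)+.04*np.sin(a)-.041*np.cos(a),.150-.150*np.cos(a)-.04*np.cos(a)-.041*np.sin(a),.158]
        print(a,W(p,h))
E
python3 bayfit.py
```

```text
[ 0.57570142  0.00192339 -0.09575309] -5.486248119259589
[[-0.06 -0.07]
 [ 0.13  0.01]
 [ 0.21 -0.29]
 [ 0.32 -0.17]
 [-0.1   0.54]
 [-0.15  0.16]
 [-2.44  0.05]
 [ 0.44 -0.13]
 [ 0.08 -0.98]
 [ 0.12  0.73]]
caps [[ 0.57403478 -0.29902734  0.038     ]
 [ 0.54565213 -0.3850748   0.038     ]
 [ 0.48649038 -0.28430611  0.038     ]
 [ 0.45879684 -0.37848173  0.038     ]]
mat [[ 0.62069984 -0.26903876  0.003     ]
 [ 0.58723728 -0.44459149  0.003     ]
 [ 0.41177855 -0.41098628  0.003     ]
 [ 0.44670632 -0.23626493  0.003     ]]
pad [[0.50954483 0.41295484 0.004     ]
 [0.53741098 0.33398231 0.004     ]
 [0.36044099 0.26819975 0.004     ]
 [0.33302187 0.34593982 0.004     ]]
handle scanner [[0.46783641 0.34650256 0.038     ]
 [0.37002837 0.32135767 0.038     ]
 [0.46957359 0.3340897  0.038     ]
 [0.46762761 0.35820793 0.038     ]] head [[0.50917026 0.37928441 0.04      ]
 [0.51748021 0.33263502 0.04      ]
 [0.47587309 0.32127714 0.04      ]
 [0.46370764 0.36605873 0.04      ]]
tin,bottle [[0.71608822 0.33385985 0.09      ]] [[0.6167358  0.41064774 0.11      ]]
handle top [[ 0.51738524 -0.03459951  0.158     ]]
0.0 [[ 0.53106496 -0.0339735   0.158     ]]
0.049999999999999996 [[ 0.52547023 -0.03525618  0.158     ]]
0.09999999999999999 [[ 0.52003689 -0.03607272  0.158     ]]
0.15 [[ 0.51477854 -0.03642109  0.158     ]]
0.19999999999999998 [[ 0.5097083  -0.03630041  0.158     ]]
0.24999999999999997 [[ 0.50483886 -0.03571099  0.158     ]]
0.3 [[ 0.50018238 -0.03465429  0.158     ]]
```

Run:
```python
from bayfit import *
p=np.load("bay.npy")
q=.125
B=[(a,b,.075) for yc in (.09,.03,-.03,-.09) for a in (.047,.089) for b in (yc-.021,yc+.021)]+[(0,.163,.13),(0,-.163,.13),(.25,.163,.13),(.25,-.163,.13),(.130,.151,.13),(.13,-.151,.13)]
B+=[(-.15*np.sin(q)+.04*np.sin(q)-.041*np.cos(q),.15-.15*np.cos(q)-.04*np.cos(q)-.041*np.sin(q),.158),(-.15*np.sin(q),.15-.15*np.cos(q),.129)]
caps=np.array([[.574,-.299,.038],[.5457,-.3851,.038],[.4865,-.2843,.038],[.4588,-.3785,.038]])
s=cam("scene"); t=cam("top")
for d in (s,t): mk(d,W(p,B)); mk(d,caps)
crop(s,"s_ov.png",60,150,420,420,2.2); crop(t,"t_ov.png",210,110,450,280,3.3)
```

```text
(no output)
```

View pics/s_ov.png

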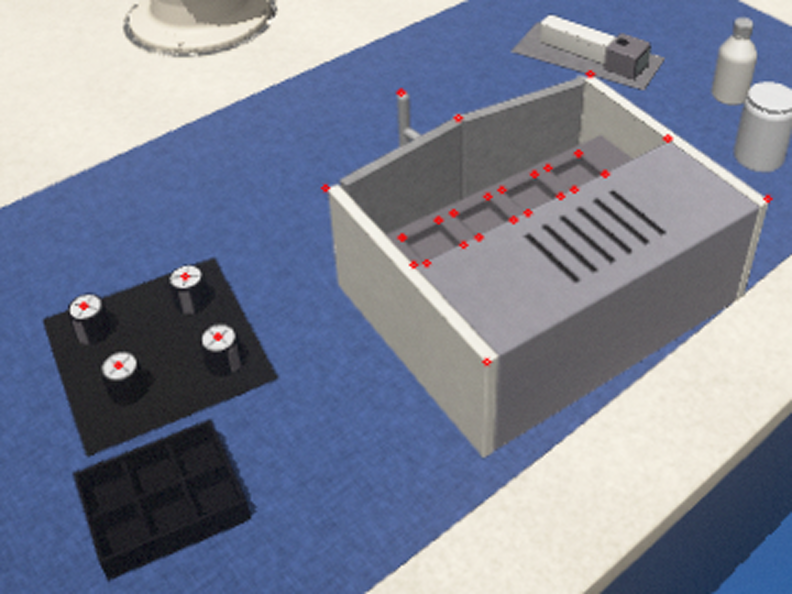

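View pics/t_ov.png

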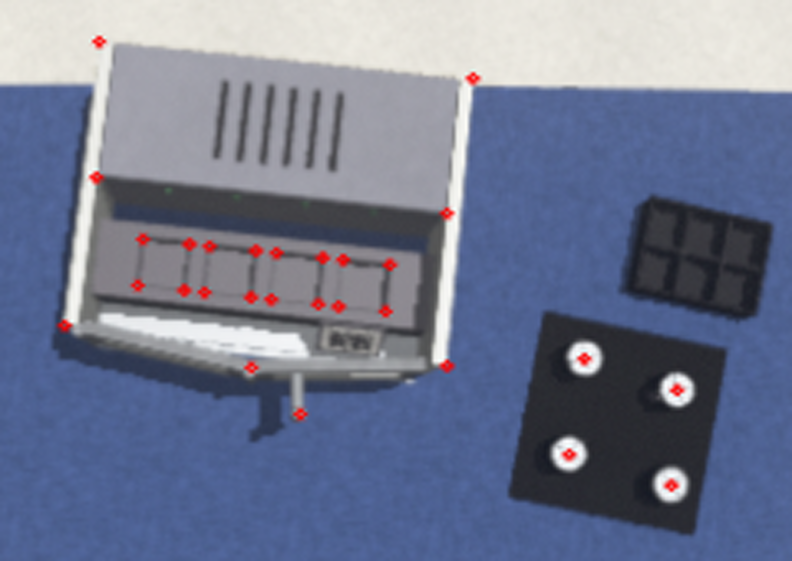

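The overlays match in both cameras: pockets, cap tops, and the handle at q≈0.125. Next is a row planner.

```bash
cat > pl.py <<'E'
from h import *
def Rdown(yaw,pitch=0): # yaw deg of tool x; pitch: tool x dips down by pitch deg
    z=np.radians(yaw); 
    M=R.from_euler('z',yaw,degrees=True)*R.from_euler('x',180,degrees=True)
    return M*R.from_euler('y',pitch,degrees=True)
def plan(steps,p=None,Rc=None,nd=0):
    """steps: list of (pos, R, nrows); prints rows rounded, tracking rounding"""
    s=arm.state()
    if p is None: p=np.array(s["tcp_pos"]);
    if Rc is None: Rc=R.from_rotvec(s["tcp_rot"])
    print("start",np.round(p*1e3,1))
    for pos,Rt,n in steps:
        pos=np.array(pos,float); out=[]
        for k in range(n):
            f=1/(n-k)
            dp=Rc.inv().apply((pos-p)*f)*1e3
            dr=np.degrees(((Rc.inv()*Rt).as_rotvec())*f)
            dp=np.round(dp,nd)+0.; dr=np.round(dr,1)+0.
            out.append([float(v) for v in dp]+[float(v) for v in dr])
            p=p+Rc.apply(dp/1e3); Rc=Rc*R.from_rotvec(np.radians(dr))
        print(out,"->",np.round(p*1e3,1))
    return p,Rc
E
python3 - <<'E'
from pl import *
plan([((.519,-.036,.235),Rdown(1.7),14),((.519,-.036,.131),Rdown(1.7),5)])
E
```

```text
start [265.5 565.7 236.3]
[[35.0, 31.0, 0.0, 0.0, 0.0, -1.9], [34.0, 32.0, 0.0, 0.0, 0.0, -1.9], [32.0, 33.0, 0.0, 0.0, 0.0, -1.9], [31.0, 35.0, 0.0, 0.0, 0.0, -1.9], [30.0, 36.0, 0.0, 0.0, 0.0, -1.9], [29.0, 37.0, 0.0, 0.0, 0.0, -1.9], [28.0, 37.0, 0.0, 0.0, 0.0, -1.9], [27.0, 38.0, 0.0, 0.0, 0.0, -1.9], [25.0, 39.0, 0.0, 0.0, 0.0, -1.9], [24.0, 40.0, 0.0, 0.0, 0.0, -1.9], [23.0, 41.0, 0.0, 0.0, 0.0, -2.0], [21.0, 42.0, 1.0, 0.0, 0.0, -1.9], [20.0, 42.0, 0.0, 0.0, 0.0, -2.0], [18.0, 43.0, 1.0, 0.0, 0.0, -1.9]] -> [519.3 -36.1 234.5]
[[0.0, 0.0, 21.0, 0.0, 0.0, 0.0], [0.0, 0.0, 21.0, 0.0, 0.0, 0.0], [0.0, 0.0, 21.0, 0.0, 0.0, 0.0], [0.0, 0.0, 20.0, 0.0, 0.0, 0.0], [0.0, 0.0, 21.0, 0.0, 0.0, 0.0]] -> [519.3 -36.1 130.5]
```

Request:
apply_moves(motion=[[35,31,0,0,0,-1.9],[34,32,0,0,0,-1.9],[32,33,0,0,0,-1.9],[31,35,0,0,0,-1.9],[30,36,0,0,0,-1.9],[29,37,0,0,0,-1.9],[28,37,0,0,0,-1.9],[27,38,0,0,0,-1.9],[25,39,0,0,0,-1.9],[24,40,0,0,0,-1.9]], grip=60)

```text
time_s: 1.6
tcp_pos: [0.4472, 0.1351, 0.2369]
tcp_rot: [-3.137, 0.166, -0.001]
force: [0.0, 1.2, -0.3]
gripper_width: 0.686
```

Request:
apply_moves(motion=[[23,41,0,0,0,-2],[21,42,1,0,0,-1.9],[20,42,0,0,0,-2],[18,43,1,0,0,-1.9],[0,0,0,0,0,0],[0,0,0,0,0,0]])

```text
time_s: 2.35
tcp_pos: [0.5191, -0.036, 0.2344]
tcp_rot: [-3.141, -0.044, 0.001]
force: [-0.3, 0.7, 0.0]
gripper_width: 0.693
```

Run:
```python
from pl import *
s=arm.state();print(s["joint_pos"],s["force"],np.round(s["tcp_rot"],3))
plan([((.519,-.036,.131),Rdown(1.7),5)])
d=cam("top");crop(d,"t1.png",220,115,365,265,4)
d=cam("scene");crop(d,"s1.png",150,100,420,300,2.5)
```

```text
[ 2.42834080e-01  2.08521175e-01 -2.49001993e-01 -2.77289087e-04
 -1.11355550e+00  1.35635744e+00] [-0.29278056  0.65104804  0.01609114] [-3.141e+00 -4.400e-02  1.000e-03]
start [519.1 -36.  234.4]
[[0.0, 0.0, 21.0, 0.0, 0.0, 0.0], [0.0, 0.0, 21.0, 0.0, 0.0, 0.0], [0.0, 0.0, 20.0, 0.0, 0.0, 0.0], [0.0, 0.0, 21.0, 0.0, 0.0, 0.0], [0.0, 0.0, 20.0, 0.0, 0.0, -0.1]] -> [519.1 -35.9 131.4]
```

View pics/s1.png

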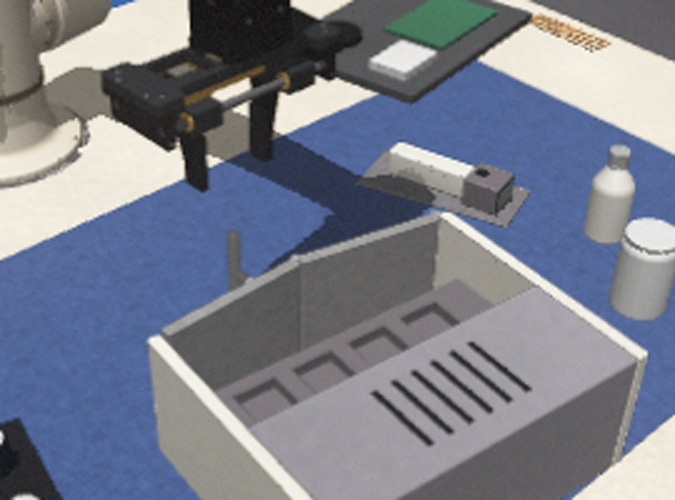

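The gripper is above the handle: bar at (235,255), fingers at (195,170) and (262,140). I'll go down and grip.

Request:
apply_moves(motion=[[0,0,21,0,0,0],[0,0,21,0,0,0],[0,0,20,0,0,0],[0,0,21,0,0,0],[0,0,20,0,0,0],[0,0,0,0,0,0]])

```text
time_s: 3.2
tcp_pos: [0.5182, -0.0351, 0.1305]
tcp_rot: [3.141, 0.048, -0.005]
force: [0.0, 0.2, -0.3]
gripper_width: 0.69
```

Request:
apply_moves(motion=[[0,0,0,0,0,0],[0,0,0,0,0,0],[0,0,0,0,0,0],[0,0,0,0,0,0],[0,0,0,0,0,0],[0,0,0,0,0,0]], grip=0, newtons=15)

```text
time_s: 3.95
tcp_pos: [0.5196, -0.0343, 0.1316]
tcp_rot: [-3.138, -0.044, -0.002]
force: [-0.8, 8.0, 0.6]
gripper_width: 0.135
```

Run:
```python
from pl import *
from bayfit import W
b=np.load("bay.npy")
s=arm.state();print(s["force"],s["gripper_width"]*87,s["tcp_pos"])
d=cam("top");crop(d,"t1.png",220,115,365,265,4)
H=lambda q:W(b,[-.11*np.sin(q)-.041*np.cos(q),.15-.19*np.cos(q)-.041*np.sin(q),.1315])[0]
print(H(.125),H(1.4))
# fit q to present TCP
st=[]
for i in range(1,21):
    q=.125+(1.40-.125)*i/20
    st.append((H(q),Rdown(1.7+np.degrees(q-.125)),1))
plan(st,nd=1)
```

```text
[-1.14971434  7.71818041  0.2937155 ] 11.47748117266687 [ 0.5195776  -0.03427058  0.13156274]
[ 0.51738501 -0.03630551  0.1315    ] [0.46825245 0.08990206 0.1315    ]
start [519.6 -34.2 131.6]
[[-8.8, 1.9, 0.0, -0.2, -0.1, -3.7]] -> [510.9 -36.4 131.5]
[[-6.2, -1.3, 0.1, 0.0, 0.0, -3.7]] -> [504.6 -35.7 131.5]
[[-5.5, -2.4, 0.0, 0.0, 0.0, -3.6]] -> [498.8 -34.2 131.5]
[[-4.9, -3.3, 0.0, 0.0, 0.0, -3.7]] -> [493.3 -32.  131.5]
[[-4.1, -4.3, 0.0, 0.0, 0.0, -3.6]] -> [488.1 -29.1 131.5]
[[-3.2, -5.1, 0.0, 0.0, 0.0, -3.7]] -> [483.4 -25.3 131.5]
[[-2.1, -5.7, 0.0, 0.0, 0.0, -3.6]] -> [479.2 -21.  131.5]
[[-1.1, -6.3, 0.0, 0.0, 0.0, -3.7]] -> [475.3 -15.9 131.5]
[[0.1, -6.7, -0.1, 0.0, 0.0, -3.6]] -> [471.9 -10.1 131.5]
[[1.3, -6.9, 0.0, 0.0, 0.0, -3.7]] -> [469.1  -3.7 131.5]
[[2.5, -7.1, 0.0, 0.0, 0.0, -3.6]] -> [466.7   3.5 131.5]
[[3.7, -6.9, 0.0, 0.0, 0.0, -3.7]] -> [464.8  11.1 131.5]
[[4.9, -6.8, 0.0, 0.0, 0.1, -3.6]] -> [463.4  19.3 131.5]
[[6.1, -6.4, 0.0, 0.0, 0.0, -3.7]] -> [462.5  28.1 131.5]
[[7.2, -5.9, 0.0, 0.0, 0.0, -3.7]] -> [462.2  37.4 131.5]
[[8.2, -5.2, 0.0, 0.0, 0.0, -3.6]] -> [462.4  47.2 131.5]
[[9.2, -4.4, 0.0, 0.0, 0.0, -3.7]] -> [463.1  57.3 131.5]
[[10.0, -3.6, 0.1, 0.0, 0.0, -3.6]] -> [464.3  67.9 131.5]
[[10.7, -2.6, 0.0, 0.0, 0.0, -3.7]] -> [466.   78.8 131.5]
[[11.3, -1.5, 0.0, 0.0, 0.0, -3.6]] -> [468.3  89.9 131.5]
```

View pics/t1.png

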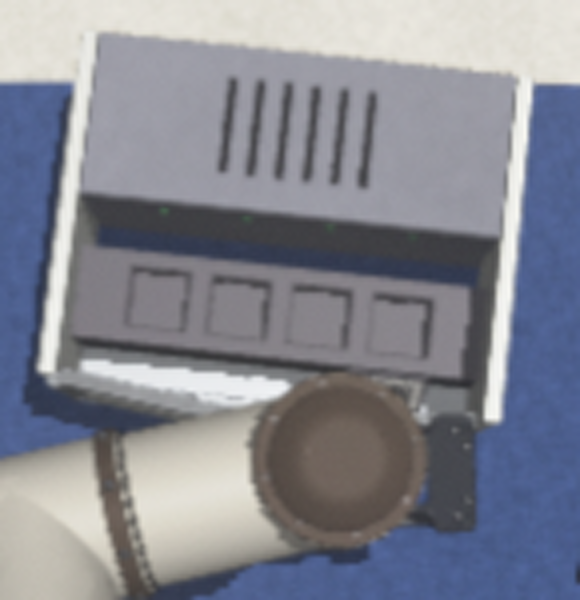

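Request:
apply_moves(motion=[[-8,-1,0,0,0,-3.7],[-6.2,-1.3,0,0,0,-3.7],[-5.5,-2.4,0,0,0,-3.6],[-4.9,-3.3,0,0,0,-3.7],[-4.1,-4.3,0,0,0,-3.6],[-3.2,-5.1,0,0,0,-3.7]])

```text
time_s: 4.8
tcp_pos: [0.4857, -0.0234, 0.1317]
tcp_rot: [-3.074, -0.647, -0.008]
force: [4.0, 0.6, -4.0]
gripper_width: 0.127
```

Request:
apply_moves(motion=[[-2.1,-5.7,0,0,0,-3.6],[-1.1,-6.3,0,0,0,-3.7],[0.1,-6.7,0,0,0,-3.6],[1.3,-6.9,0,0,0,-3.7],[2.5,-7.1,0,0,0,-3.6]])

```text
time_s: 5.42
tcp_pos: [0.4688, 0.0051, 0.1317]
tcp_rot: [2.932, 1.125, 0.006]
force: [4.7, -1.1, -3.7]
gripper_width: 0.135
```

Request:
apply_moves(motion=[[3.7,-6.9,0,0,0,-3.7],[4.9,-6.8,0,0,0,-3.6],[6.1,-6.4,0,0,0,-3.7],[7.2,-5.9,0,0,0,-3.7],[8.2,-5.2,0,0,0,-3.6]])

```text
time_s: 6.05
tcp_pos: [0.4643, 0.0487, 0.1316]
tcp_rot: [2.716, 1.577, 0.004]
force: [5.0, -2.0, -4.3]
gripper_width: 0.131
```

Request:
apply_moves(motion=[[9.2,-4.4,0,0,0,-3.7],[10,-3.6,0,0,0,-3.6],[10.7,-2.6,0,0,0,-3.7],[11.3,-1.5,0,0,0,-3.6],[0,0,0,0,0,0],[0,0,0,0,0,0]])

```text
time_s: 6.8
tcp_pos: [0.47, 0.0915, 0.1317]
tcp_rot: [2.496, 1.906, 0.005]
force: [5.5, 0.1, -4.6]
gripper_width: 0.13
```

Run:
```python
from pl import *
s=arm.state();print(s["force"],s["gripper_width"]*87,s["tcp_pos"],s["joint_pos"])
d=cam("scene");crop(d,"s2.png",150,100,420,300,2.5)
```

```text
[ 5.51617744  0.09670444 -4.58976206] 11.326346229616231 [0.47002538 0.0914704  0.13166868] [ 5.32836941e-01  2.47900889e-01 -4.91399536e-01  8.04207705e-04
 -8.28248588e-01  2.34148149e+00]
```

View pics/s2.png

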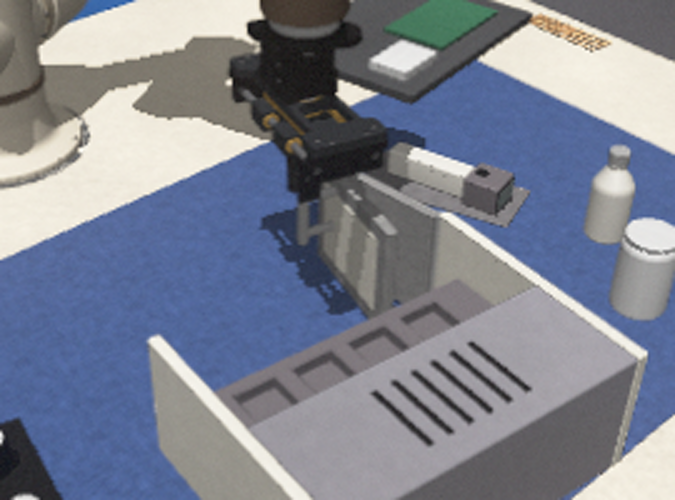

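The door is nearly folded back (lead panel at (365,250) in the crop). I'll nudge towards the end stop.

Request:
apply_moves(motion=[[3,0,0,0,0,0],[0,0,0,0,0,0],[0,0,0,0,0,0]])

```text
time_s: 7.22
tcp_pos: [0.4703, 0.093, 0.1316]
tcp_rot: [2.496, 1.905, 0.001]
force: [6.1, -3.8, -4.3]
gripper_width: 0.133
```

Request:
apply_moves(motion=[[2,0,0,0,0,0],[0,0,0,0,0,0],[0,0,0,0,0,0]])

```text
time_s: 7.6
tcp_pos: [0.4704, 0.0933, 0.1316]
tcp_rot: [2.495, 1.904, -0.004]
force: [6.8, -10.0, -4.1]
gripper_width: 0.133
```

End stop reached (10 N with no motion). Releasing and rising.

Request:
apply_moves(motion=[[-3,0,0,0,0,0],[0,0,0,0,0,0],[0,0,0,0,0,0],[0,0,-20,0,0,0],[0,0,-25,0,0,0],[0,0,-30,0,0,0],[0,0,-25,0,0,0]], grip=50)

```text
time_s: 8.48
tcp_pos: [0.4691, 0.0933, 0.2328]
tcp_rot: [-2.496, -1.908, -0.001]
force: [-0.1, -0.2, 0.5]
gripper_width: 0.574
```

Run:
```python
from pl import *
s=arm.state();print(s["force"],s["tcp_pos"],s["joint_pos"])
d=cam("scene");crop(d,"s3.png",60,100,420,370,2.2)
# next: above cap at (.4865,-.2843), yaw -95.5
c=np.array([.4865,-.2843,.235])
plan([(c,Rdown(-95.5),18)])
```

```text
[-0.1047744  -0.19279698  0.46734821] [0.46907157 0.0933351  0.23277597] [ 5.36995332e-01  1.36074500e-01 -3.44564616e-01 -1.60142031e-04
 -1.08958896e+00  2.33902927e+00]
start [471.   93.9 236.2]
[[-20.0, 6.0, 0.0, 0.0, 0.0, 9.5], [-19.0, 10.0, 0.0, 0.0, 0.0, 9.5], [-17.0, 13.0, 0.0, 0.0, 0.0, 9.5], [-15.0, 15.0, 0.0, 0.0, 0.0, 9.5], [-12.0, 17.0, 0.0, 0.0, 0.0, 9.5], [-9.0, 19.0, 0.0, 0.0, 0.0, 9.4], [-6.0, 20.0, 0.0, 0.0, 0.0, 9.5], [-2.0, 21.0, 0.0, 0.0, 0.0, 9.4], [1.0, 21.0, 0.0, 0.0, 0.0, 9.5], [5.0, 20.0, 0.0, 0.0, 0.0, 9.4], [8.0, 19.0, 0.0, -0.1, 0.0, 9.5], [11.0, 18.0, 0.0, -0.1, 0.0, 9.4], [14.0, 16.0, 0.0, 0.0, 0.0, 9.5], [16.0, 13.0, 0.0, -0.1, 0.0, 9.4], [18.0, 11.0, 0.0, 0.0, 0.0, 9.5], [20.0, 7.0, 0.0, -0.1, 0.0, 9.4], [21.0, 4.0, 0.0, -0.1, -0.1, 9.5], [21.0, 0.0, 1.0, 0.0, 0.0, 9.4]] -> [ 486.9 -284.4  234.9]
```

View pics/s3.png

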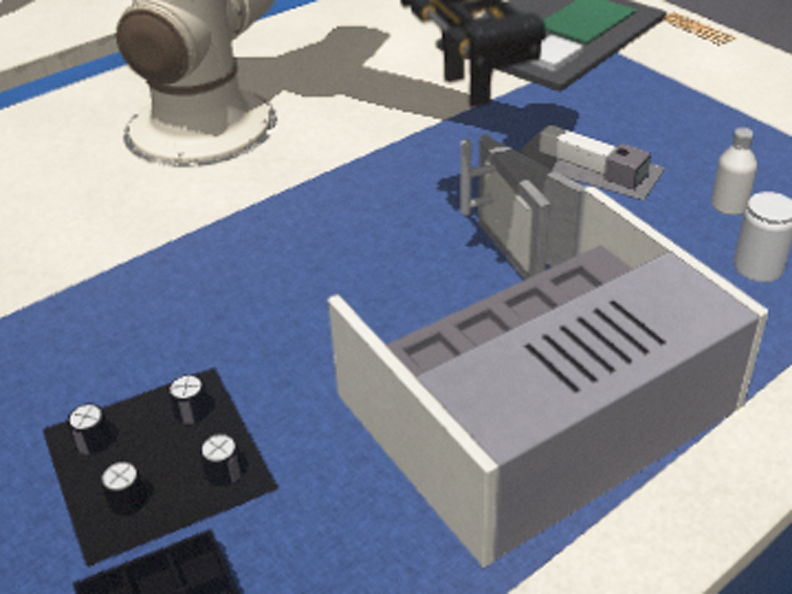

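Door folded back with the stack at (500,200), scanner and caps undisturbed. Going to the first cap.

Request:
apply_moves(motion=[[-20,6,0,0,0,9.5],[-19,10,0,0,0,9.5],[-17,13,0,0,0,9.5],[-15,15,0,0,0,9.5],[-12,17,0,0,0,9.5],[-9,19,0,0,0,9.4],[-6,20,0,0,0,9.5],[-2,21,0,0,0,9.4],[1,21,0,0,0,9.5],[5,20,0,0,0,9.4]], grip=65)

```text
time_s: 9.78
tcp_pos: [0.4769, -0.1176, 0.2313]
tcp_rot: [-3.093, 0.552, 0.001]
force: [-0.4, 0.2, -0.1]
gripper_width: 0.748
```

Request:
apply_moves(motion=[[8,19,0,-0.1,0,9.5],[11,18,0,-0.1,0,9.4],[14,16,0,0,0,9.5],[16,13,0,-0.1,0,9.4],[18,11,0,0,0,9.5],[20,7,0,-0.1,0,9.4],[21,4,0,-0.1,-0.1,9.5],[21,0,1,0,0,9.4],[0,0,0,0,0,0],[0,0,0,0,0,0]])

```text
time_s: 11.02
tcp_pos: [0.4845, -0.2847, 0.2307]
tcp_rot: [2.109, -2.319, -0.005]
force: [-0.1, -0.2, 0.6]
gripper_width: 0.746
```

Run:
```python
from pl import *
s=arm.state();print(s["force"],s["tcp_pos"],s["joint_pos"],s["tcp_rot"])
d=cam("scene");mk(d,[s["tcp_pos"]]);mk(d,[.4865,-.2843,.038]);
crop(d,"s4.png",40,100,310,400,2)
d=cam("top");crop(d,"t4.png",220,120,450,290,3.4)
```

```text
[-0.07149412 -0.24810766  0.6498481 ] [ 0.4844934  -0.28471016  0.23074773] [-0.24059031  0.28459625 -0.15699185  0.00478292 -1.13568768  0.14370211] [ 2.10876681 -2.31892568 -0.00462502]
```

View pics/s4.png

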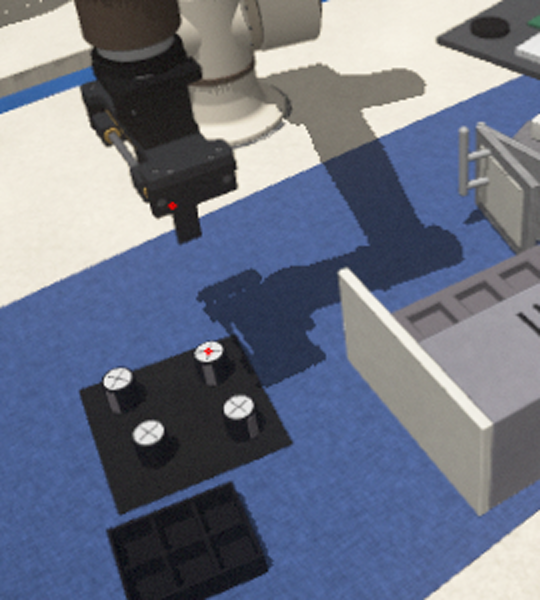

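View pics/t4.png

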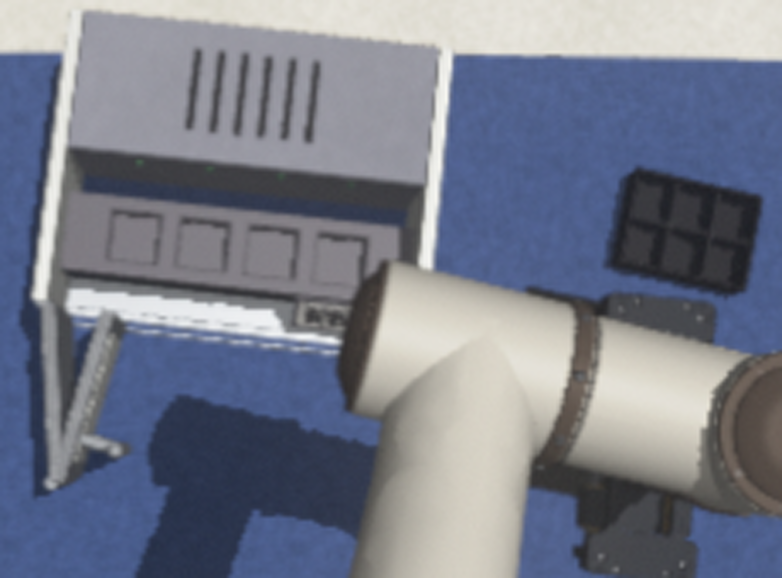

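Run:
```python
from pl import *
for i in range(6):
    d=arm.get_image("top"); s=arm.state(); print(s["time_s"],np.round(s["tcp_pos"]*1e3,1),np.round(s["force"],1))
p,_=plan([((.4865,-.2843,.100),Rdown(-95.5),4),((.4865,-.2843,.034),Rdown(-95.5),5)],nd=1)
```

```text
11.175 [ 484.7 -284.6  231.1] [ 0.2 -0.1 -0.5]
11.225 [ 484.8 -284.6  231.2] [-0.1 -0.  -0.3]
11.275 [ 484.8 -284.7  231.2] [-0.   0.3  0.1]
11.325 [ 484.8 -284.8  231.2] [ 0.4 -0.1  1.1]
11.375 [ 484.7 -284.9  231.2] [-0.2  0.4 -0.2]
11.425 [ 484.7 -285.   231.2] [ 0.6 -0.4  0.3]
start [ 484.7 -285.   231.2]
[[-0.3, -0.6, 32.8, 0.1, -0.1, 0.0], [-0.3, -0.6, 32.8, 0.1, 0.0, 0.0], [-0.3, -0.5, 32.8, 0.1, -0.1, 0.0], [-0.2, -0.5, 32.7, 0.1, 0.0, 0.0]] -> [ 486.5 -284.3  100. ]
[[0.0, 0.0, 13.2, 0.0, 0.0, 0.0], [0.0, 0.0, 13.2, 0.0, 0.0, 0.0], [0.0, 0.0, 13.2, 0.0, 0.0, 0.0], [0.0, 0.1, 13.2, 0.0, 0.0, 0.0], [0.0, 0.0, 13.2, 0.0, 0.0, 0.0]] -> [ 486.5 -284.3   34. ]
```

Request:
apply_moves(motion=[[-0.5,-0.8,33,0.1,0,0],[-0.5,-0.8,33,0.1,-0.1,0],[-0.5,-0.8,33,0.1,0,0],[-0.5,-0.8,32,0.1,0,0],[0,0,22,0,0,0],[0,0,22,0,0,0],[0,0,22,0,0,0],[0,0,0,0,0,0],[0,0,0,0,0,0]])

```text
time_s: 12.55
tcp_pos: [0.4883, -0.2843, 0.0348]
tcp_rot: [2.112, -2.325, 0.005]
force: [0.6, -0.0, -0.5]
gripper_width: 0.75
```

Request:
apply_moves(motion=[[0,0,0,0,0,0],[0,0,0,0,0,0],[0,0,0,0,0,0],[0,0,0,0,0,0],[0,0,0,0,0,0]], grip=20, newtons=20)

```text
time_s: 13.18
tcp_pos: [0.4876, -0.2841, 0.0342]
tcp_rot: [2.111, -2.325, 0.003]
force: [-0.1, 1.2, 1.0]
gripper_width: 0.399
```

Run:
```python
from pl import *
s=arm.state(); print(s["time_s"],np.round(s["tcp_pos"]*1e3,1),np.round(s["force"],1),s["gripper_width"]*87,s["tcp_rot"])
d=cam("scene");crop(d,"s5.png",60,170,240,350,4)
```

```text
13.175 [ 487.6 -284.1   34.2] [-0.1  1.2  1. ] 34.67608385995471 [ 2.11079087 -2.32531103  0.00307488]
```

View pics/s5.png

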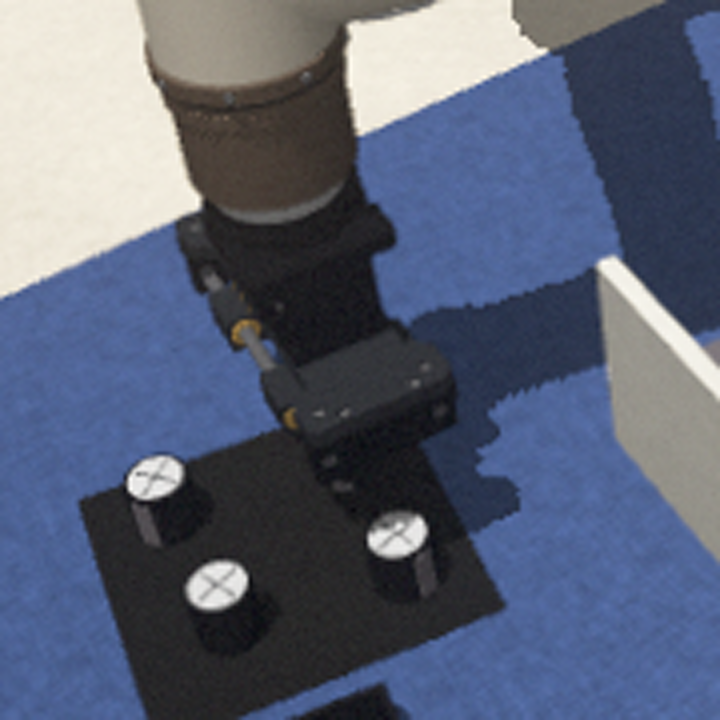

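Cap gripped (34.7 mm). Lifting and moving over pocket 4.

Run:
```python
from pl import *
from bayfit import W
b=np.load("bay.npy"); b[0]+=.002; b[1]+=.0025; np.save("bay2.npy",b)
for y in (.09,.03,-.03,-.09): print(W(b,[.068,y,.0915]))
t=W(b,[.068,-.09,.0915])[0]
p0=np.array(arm.state()["tcp_pos"])
plan([(p0+[0,0,.19],Rdown(-95.5),5),(t+[0,0,.133],Rdown(-95.5),5)],nd=1)
```

```text
[[0.65399454 0.08750985 0.0915    ]]
[[0.64825813 0.0277847  0.0915    ]]
[[ 0.64252171 -0.03194045  0.0915    ]]
[[ 0.6367853 -0.0916656  0.0915   ]]
start [ 487.6 -284.1   34.2]
[[0.1, 0.0, -38.0, 0.0, 0.0, 0.0], [0.1, 0.0, -38.0, 0.0, 0.0, 0.0], [0.1, 0.0, -38.0, 0.0, 0.0, 0.0], [0.1, -0.1, -38.0, 0.0, -0.1, 0.0], [-0.1, 0.0, -38.0, 0.0, 0.0, 0.0]] -> [ 487.6 -284.   224.2]
[[-41.2, -26.0, -0.1, 0.0, 0.0, 0.0], [-41.2, -26.0, 0.0, 0.0, 0.0, 0.0], [-41.1, -26.0, -0.1, 0.0, 0.0, 0.0], [-41.2, -26.0, 0.0, 0.0, 0.0, 0.0], [-41.1, -26.0, -0.1, 0.0, 0.0, 0.0]] -> [636.8 -91.7 224.5]
```

Request:
apply_moves(motion=[[0,0,-38,0,0,0],[0,0,-38,0,0,0],[0,0,-38,0,0,0],[0,0,-38,0,0,0],[0,0,-38,0,0,0],[-41,-26,0,0,0,0],[-41,-26,0,0,0,0],[-41,-26,0,0,0,0],[-41,-26,0,0,0,0],[-42,-26,0,0,0,0]])

```text
time_s: 14.52
tcp_pos: [0.6373, -0.0898, 0.2231]
tcp_rot: [2.11, -2.325, 0.002]
force: [1.0, -0.8, -0.6]
gripper_width: 0.391
```

Request:
apply_moves(motion=[[0,0,25,0,0,0],[0,0,25,0,0,0],[0,0,20,0,0,0],[0,0,0,0,0,0],[0,0,0,0,0,0]])

```text
time_s: 15.15
tcp_pos: [0.6373, -0.0914, 0.1544]
tcp_rot: [2.111, -2.326, 0.004]
force: [0.6, -0.8, -0.4]
gripper_width: 0.396
```

Run:
```python
from pl import *
s=arm.state(); print(s["time_s"],np.round(s["tcp_pos"]*1e3,1),np.round(s["force"],1),s["gripper_width"]*87,s["tcp_rot"])
p=np.array(s["tcp_pos"])
a=np.linspace(0,6.28,24,endpoint=False)
d=cam("scene");mk(d,p+np.c_[.0175*np.cos(a),.0175*np.sin(a),a*0+.004]);crop(d,"s6.png",160,130,370,300,3.5)
d=cam("top");mk(d,p+np.c_[.0175*np.cos(a),.0175*np.sin(a),a*0+.004]);crop(d,"t6.png",230,120,380,260,4)
```

```text
15.15 [637.3 -91.4 154.4] [ 0.6 -0.8 -0.4] 34.417436067035446 [ 2.11132628 -2.32575941  0.00440759]
```

View pics/s6.png

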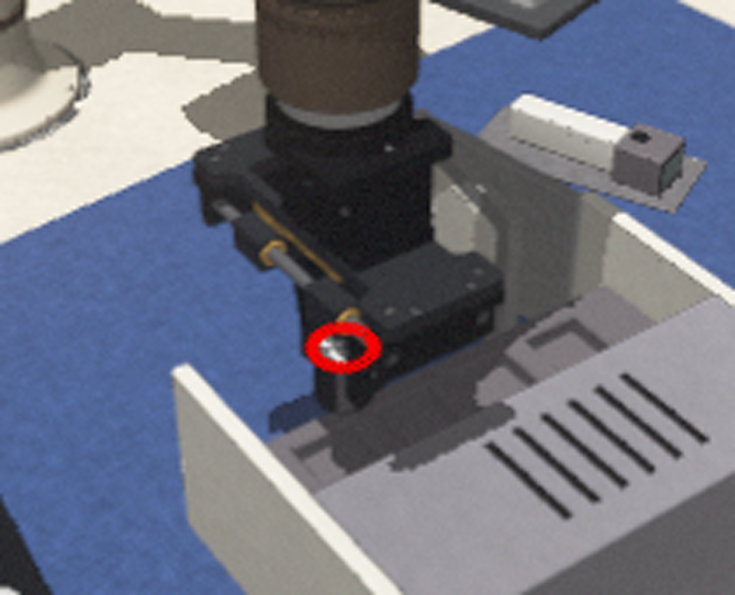

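View pics/t6.png

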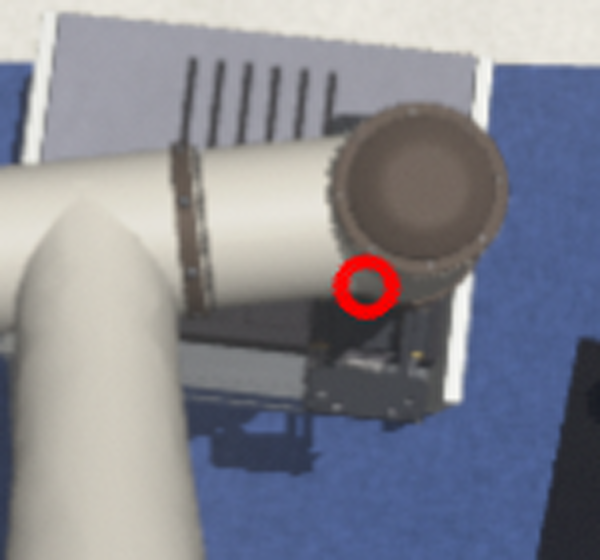

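Request:
apply_moves(motion=[[0,0,20,0,0,0],[0,0,20,0,0,0],[0,0,7,0,0,0],[0,0,3,0,0,0],[0,0,3,0,0,0],[0,0,0,0,0,0]])

```text
time_s: 16.0
tcp_pos: [0.637, -0.0914, 0.1011]
tcp_rot: [2.111, -2.326, 0.004]
force: [0.0, 0.2, -0.8]
gripper_width: 0.398
```

Request:
apply_moves(motion=[[0,0,3,0,0,0],[0,0,3,0,0,0],[0,0,2,0,0,0],[0,0,0,0,0,0],[0,0,0,0,0,0]])

```text
time_s: 16.62
tcp_pos: [0.6368, -0.0914, 0.0927]
tcp_rot: [2.111, -2.325, 0.003]
force: [-0.2, -0.0, -1.3]
gripper_width: 0.393
```

Entered without contact. Releasing and rising.

Request:
apply_moves(motion=[[0,0,0,0,0,0],[0,0,0,0,0,0],[0,0,0,0,0,0],[0,0,-20,0,0,0],[0,0,-40,0,0,0],[0,0,-40,0,0,0],[0,0,-35,0,0,0],[0,0,0,0,0,0]], grip=50)

```text
time_s: 17.62
tcp_pos: [0.6385, -0.0913, 0.2318]
tcp_rot: [-2.109, 2.322, -0.011]
force: [0.1, -0.1, -1.0]
gripper_width: 0.575
```

Run:
```python
from pl import *
s=arm.state(); print(s["time_s"],np.round(s["tcp_pos"]*1e3,1),s["gripper_width"]*87)
d=cam("scene");mk(d,[.5457,-.3851,.038]);mk(d,[.574,-.299,.038]);mk(d,[.4588,-.3785,.038]);crop(d,"s7.png",80,130,380,350,2.6)
c=np.array([.577,-.297,.120]);
plan([(c+[0,0,.105],Rdown(-95.5),5),(c,Rdown(-95.5),3),(c-[0,0,.086],Rdown(-95.5),4)],nd=1)
```

```text
17.625 [638.5 -91.3 231.8] 50.05665930199663
start [637.2 -91.  229.2]
[[42.2, 8.0, 0.9, 0.0, 0.0, 0.0], [42.2, 8.0, 0.9, -0.1, 0.0, 0.0], [42.1, 8.0, 0.9, 0.0, 0.0, 0.0], [42.2, 8.0, 0.8, -0.1, 0.0, 0.0], [42.1, 8.1, 0.9, 0.0, -0.1, 0.0]] -> [ 577. -297.  225.]
[[0.0, 0.0, 35.0, 0.0, 0.0, 0.0], [0.0, 0.0, 35.0, 0.0, 0.0, 0.0], [0.1, 0.0, 35.0, 0.0, 0.0, 0.0]] -> [ 577. -297.  120.]
[[0.0, 0.0, 21.5, 0.0, 0.0, 0.0], [0.0, 0.0, 21.5, 0.0, 0.0, 0.0], [0.0, 0.0, 21.5, 0.0, 0.0, 0.0], [0.0, 0.0, 21.5, 0.0, 0.0, 0.0]] -> [ 577. -297.   34.]
```

View pics/s7.png

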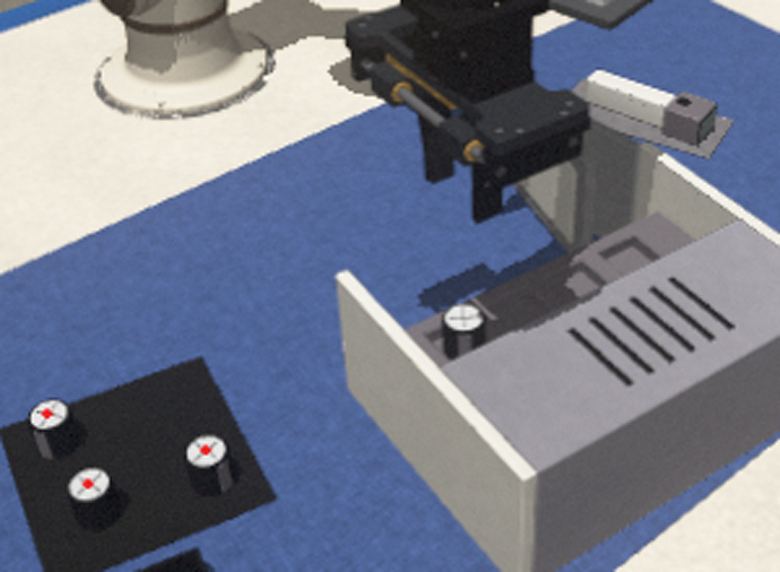

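The first cap stands upright at (462,325). The other three haven't moved. Fetching the second.

Request:
apply_moves(motion=[[42,8,1,0,0,0],[42,8,1,-0.1,0,0],[42,8,1,0,0,0],[42,8,1,-0.1,0,0],[42.5,8,0,0,0,0],[0,0,35,0,0,0],[0,0,35,0,0,0],[0,0,35,0,0,0],[0,0,0,0,0,0]], grip=65)

```text
time_s: 18.8
tcp_pos: [0.5733, -0.2961, 0.1146]
tcp_rot: [2.105, -2.321, -0.015]
force: [-0.1, -0.2, 0.1]
gripper_width: 0.75
```

Request:
apply_moves(motion=[[0,0,22,0,0,0],[0,0,22,0,0,0],[0,0,22,0,0,0],[0,0,20,0,0,0],[0,0,0,0,0,0],[0,0,0,0,0,0]])

```text
time_s: 19.55
tcp_pos: [0.5771, -0.2975, 0.0347]
tcp_rot: [2.11, -2.324, 0.002]
force: [0.1, -0.3, 0.8]
gripper_width: 0.742
```

Run:
```python
from pl import *
s=arm.state(); print(s["time_s"],np.round(s["tcp_pos"]*1e3,1),s["gripper_width"]*87,s["tcp_rot"])
d=cam("top");
from bayfit import W
mk(d,W(np.load("bay2.npy"),[.068,-.09,.096]));crop(d,"t7.png",230,120,400,260,4)
```

```text
19.55 [ 577.1 -297.5   34.7] 64.56595512524306 [ 2.11038664e+00 -2.32378537e+00  2.30640386e-03]
```

View pics/t7.png

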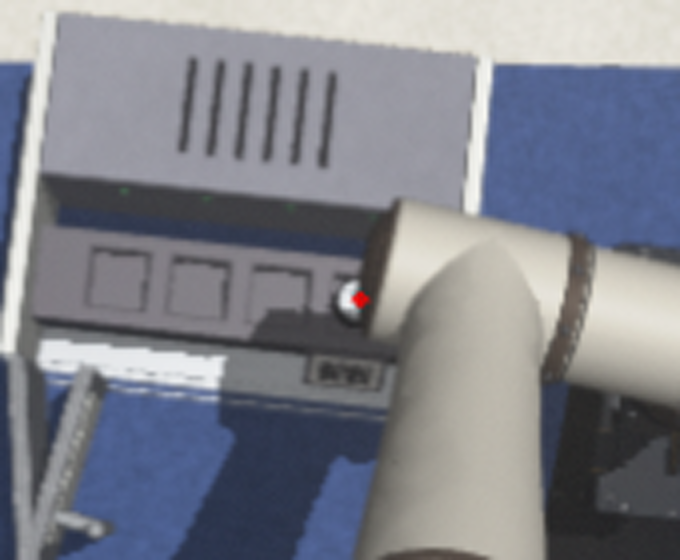

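Request:
apply_moves(motion=[[0,0,0.5,0,0,0],[0,0,0,0,0,0],[0,0,0,0,0,0],[0,0,0,0,0,0],[0,0,0,0,0,0]], grip=20)

```text
time_s: 20.27
tcp_pos: [0.576, -0.2972, 0.0327]
tcp_rot: [2.109, -2.323, -0.001]
force: [0.4, -0.2, 0.5]
gripper_width: 0.392
```

Run:
```python
from pl import *
from bayfit import W
b=np.load("bay2.npy")
s=arm.state(); print(s["gripper_width"]*87)
t=W(b,[.068,-.03,.160])[0]
p0=np.array(s["tcp_pos"])
plan([(p0+[0,0,.19],Rdown(-95.5),5),(t+[0,0,.065],Rdown(-95.5),6),(t,Rdown(-95.5),3)],nd=1)
```

```text
34.40079641836447
start [ 575.9 -297.1   32.7]
[[0.1, 0.1, -38.0, 0.0, 0.0, 0.0], [0.1, 0.1, -38.0, 0.0, 0.0, 0.0], [0.1, 0.1, -38.0, 0.1, 0.0, 0.0], [0.0, 0.1, -38.0, 0.0, -0.1, 0.0], [0.0, 0.1, -38.0, 0.1, 0.0, 0.0]] -> [ 575.9 -297.1  222.7]
[[-45.1, -6.8, -0.4, 0.0, 0.0, 0.0], [-45.1, -6.8, -0.4, 0.0, 0.0, 0.0], [-45.0, -6.8, -0.4, 0.0, 0.0, 0.0], [-45.1, -6.8, -0.4, 0.0, 0.0, 0.0], [-45.0, -6.7, -0.4, 0.0, 0.0, 0.0], [-45.1, -6.8, -0.4, 0.0, 0.0, 0.0]] -> [642.5 -31.9 225. ]
[[0.0, 0.0, 21.7, 0.0, 0.0, 0.0], [0.0, 0.0, 21.7, 0.0, 0.0, 0.0], [0.0, 0.0, 21.6, 0.0, 0.0, 0.0]] -> [642.6 -31.9 160. ]
```

Request:
apply_moves(motion=[[0,0,-38,0,0,0],[0,0,-38,0,0,0],[0,0,-38,0,0,0],[0,0,-38,0,0,0],[0,0,-38,0,0,0]])

```text
time_s: 20.95
tcp_pos: [0.5763, -0.2967, 0.2236]
tcp_rot: [2.109, -2.324, -0.002]
force: [0.7, 0.0, -1.2]
gripper_width: 0.395
```

Request:
apply_moves(motion=[[-45,-7,0,0,0,0],[-45,-7,0,0,0,0],[-45,-7,0,0,0,0],[-45,-6.5,0,0,0,0],[-45,-6.5,0,0,0,0],[-45,-6.5,0,0,0,0],[0,0,22,0,0,0],[0,0,21,0,0,0],[0,0,21,0,0,0],[0,0,0,0,0,0]])

```text
time_s: 22.2
tcp_pos: [0.6414, -0.0322, 0.1558]
tcp_rot: [2.106, -2.321, -0.006]
force: [0.3, 0.6, -1.2]
gripper_width: 0.396
```

Run:
```python
from pl import *
from bayfit import W
arm.get_image("top");arm.get_image("top");arm.get_image("top")
b=np.load("bay2.npy")
t=W(b,[.068,-.03,.110])[0]
s=arm.state();p=np.array(s["tcp_pos"]); print(s["force"],s["gripper_width"])
plan([(t,Rdown(-95.5),3)],nd=1)
a=np.linspace(0,6.28,24,endpoint=False)
d=cam("scene");mk(d,p+np.c_[.0175*np.cos(a),.0175*np.sin(a),a*0+.0055]);crop(d,"s8.png",160,130,370,300,3.5)
```

```text
[-0.76648376  0.62592659 -0.05535029] 0.39416904977937905
start [643.5 -32.1 159.2]
[[-0.1, 0.3, 16.4, 0.0, 0.0, 0.0], [0.0, 0.4, 16.4, 0.0, 0.0, 0.0], [-0.1, 0.3, 16.5, 0.0, -0.1, 0.0]] -> [642.5 -31.9 110. ]
```

View pics/s8.png

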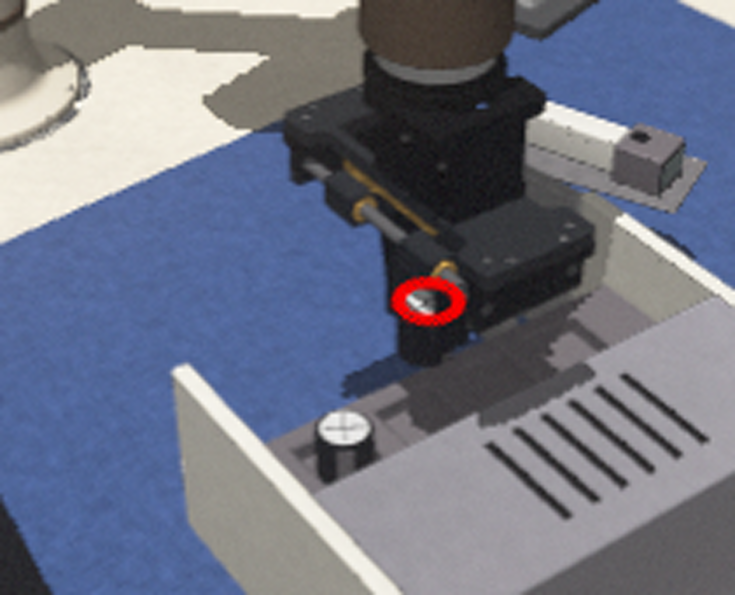

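Request:
apply_moves(motion=[[0,0,20,0,0,0],[0,0.5,20,0,0,0],[0,0.5,9,0,0,0],[0,0,3,0,0,0],[0,0,3,0,0,0],[0,0,3,0,0,0]])

```text
time_s: 23.2
tcp_pos: [0.6421, -0.032, 0.1006]
tcp_rot: [2.11, -2.324, 0.0]
force: [0.2, -0.1, 0.0]
gripper_width: 0.393
```

Request:
apply_moves(motion=[[0,0,3,0,0,0],[0,0,3,0,0,0],[0,0,2,0,0,0],[0,0,0,0,0,0],[0,0,0,0,0,0]])

```text
time_s: 23.82
tcp_pos: [0.6417, -0.0321, 0.092]
tcp_rot: [2.109, -2.324, -0.001]
force: [-0.0, 0.4, -1.2]
gripper_width: 0.395
```

Request:
apply_moves(motion=[[0,0,0,0,0,0],[0,0,0,0,0,0],[0,0,0,0,0,0],[0,0,-20,0,0,0],[0,0,-40,0,0,0],[0,0,-40,0,0,0],[0,0,-35,0,0,0],[0,0,0,0,0,0]], grip=50)

```text
time_s: 24.82
tcp_pos: [0.6438, -0.0318, 0.2311]
tcp_rot: [-2.11, 2.324, -0.006]
force: [0.2, 0.0, 0.0]
gripper_width: 0.575
```

Run:
```python
from pl import *
for i in range(3):arm.get_image("top")
s=arm.state(); print(s["time_s"],np.round(s["tcp_pos"]*1e3,1),s["gripper_width"]*87)
d=cam("scene");mk(d,[.5457,-.3851,.038]);mk(d,[.4588,-.3785,.038]);crop(d,"s9.png",80,130,380,350,2.6)
c=np.array([.4605,-.377,.230]);
plan([(c,Rdown(-95.5),9)],nd=1)
```

```text
24.975 [641.3 -31.9 225.9] 49.70234473976079
start [641.2 -31.9 225.5]
[[40.1, 16.3, -0.3, 0.0, 0.0, 0.0], [40.1, 16.3, -0.3, 0.0, 0.0, 0.0], [40.1, 16.3, -0.3, 0.0, 0.0, 0.0], [40.1, 16.3, -0.3, 0.1, 0.0, 0.0], [40.1, 16.3, -0.4, 0.0, 0.0, 0.0], [40.1, 16.3, -0.3, 0.1, 0.0, 0.0], [40.1, 16.2, -0.4, 0.0, 0.0, 0.0], [40.2, 16.3, -0.4, 0.1, -0.1, 0.0], [40.1, 16.2, -0.5, 0.0, 0.0, -0.1]] -> [ 460.5 -377.   230. ]
```

View pics/s9.png

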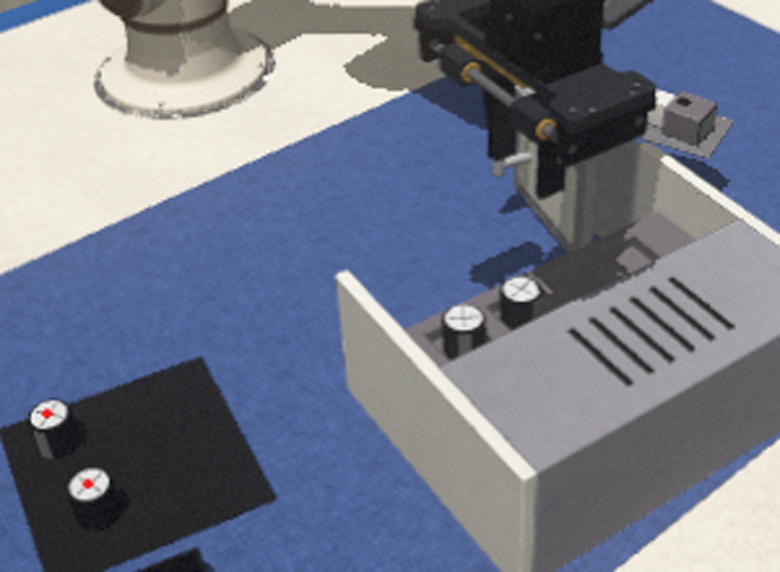

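Two caps in pockets (462,325 and 520,295), the other two where expected. Next is cap (0.459,-0.379).

Request:
apply_moves(motion=[[40,16.5,0,0,0,0],[40,16.5,0,0,0,0],[40,16.5,0,0,0,0],[40,16,0,0.1,0,0],[40,16,0,0,0,0],[40,16,0,0.1,0,0],[40,16,0,0,0,0],[40,16,0,0.1,0,0],[41,16,0,0,0,0],[0,0,0,0,0,0]], grip=65)

```text
time_s: 26.28
tcp_pos: [0.4604, -0.3789, 0.2263]
tcp_rot: [2.106, -2.33, 0.001]
force: [-0.3, 0.1, -0.2]
gripper_width: 0.749
```

Request:
apply_moves(motion=[[0,0,40,0,0,0],[0,0,40,0,0,0],[0,0,30,0,0,0],[0,0,0,0,0,0],[0,0,0,0,0,0],[0,0,0,0,0,0]])

```text
time_s: 27.02
tcp_pos: [0.4636, -0.3777, 0.1196]
tcp_rot: [-2.111, 2.325, -0.009]
force: [-0.1, 0.4, -0.5]
gripper_width: 0.744
```

Run:
```python
from pl import *
c=np.array([.4605,-.377,.034]);
plan([(c,Rdown(-95.5),4)],nd=1)
d=cam("top");crop(d,"t9.png",230,120,450,290,3.4)
```

```text
start [ 463.6 -377.7  119.6]
[[-0.2, 0.9, 21.4, -0.1, 0.0, 0.0], [-0.1, 0.9, 21.4, -0.1, -0.1, 0.0], [-0.1, 0.8, 21.4, 0.0, 0.0, 0.0], [-0.2, 0.8, 21.3, -0.1, -0.1, 0.0]] -> [ 460.5 -377.    34. ]
```

View pics/t9.png

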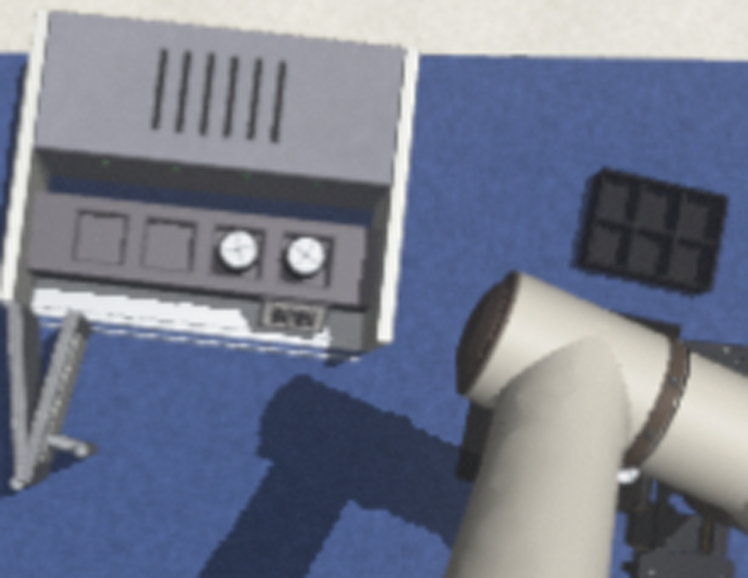

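Both caps sit well in pockets 3 and 4. Gripping the third.

Request:
apply_moves(motion=[[0,0.5,22,0,0,0],[0,0.5,22,0,0,0],[-0.5,0.5,21,0,0,0],[0,0.5,20.5,0,0,0],[0,0,0,0,0,0],[0,0,0,0,0,0]])

```text
time_s: 27.82
tcp_pos: [0.4616, -0.3774, 0.0337]
tcp_rot: [-2.111, 2.325, -0.008]
force: [-0.5, 0.2, 0.7]
gripper_width: 0.749
```

Request:
apply_moves(motion=[[0,0,0,0,0,0],[0,0,0,0,0,0],[0,0,0,0,0,0],[0,0,0,0,0,0],[0,0,0,0,0,0]], grip=20)

```text
time_s: 28.45
tcp_pos: [0.4608, -0.3769, 0.0325]
tcp_rot: [2.112, -2.326, 0.005]
force: [-0.4, 0.4, 1.5]
gripper_width: 0.395
```

Request:
apply_moves(motion=[[0,0,-38,0,0,0],[0,0,-38,0,0,0],[0,0,-38,0,0,0],[0,0,-38,0,0,0],[0,0,-38,0,0,0],[0,0,0,0,0,0],[0,0,0,0,0,0]])

```text
time_s: 29.32
tcp_pos: [0.4599, -0.376, 0.2214]
tcp_rot: [-2.111, 2.327, -0.002]
force: [0.1, 0.2, -1.3]
gripper_width: 0.394
```

Run:
```python
from pl import *
from bayfit import W
b=np.load("bay2.npy")
t=W(b,[.068,.03,.160])[0]
s=arm.state();p=np.array(s["tcp_pos"]); print(p,s["force"],s["gripper_width"]*87)
plan([(t+[0,0,.065],Rdown(-95.5),10),(t,Rdown(-95.5),3)],nd=1)
```

```text
[ 0.45964983 -0.37592097  0.22085566] [ 0.0762324  -0.16558874 -0.95082969] 34.17898022658276
start [ 459.6 -375.9  220.9]
[[-42.0, -14.9, -0.4, 0.0, 0.0, 0.0], [-42.0, -14.9, -0.4, 0.0, 0.0, 0.0], [-42.0, -14.8, -0.4, 0.0, 0.0, 0.0], [-42.0, -14.9, -0.5, 0.0, 0.0, 0.0], [-42.0, -14.8, -0.4, 0.0, 0.0, 0.0], [-42.0, -14.9, -0.5, 0.0, 0.0, 0.0], [-42.0, -14.8, -0.4, 0.0, 0.0, 0.0], [-42.0, -14.9, -0.5, 0.0, 0.0, 0.0], [-42.0, -14.8, -0.4, 0.0, 0.0, 0.0], [-42.1, -14.9, -0.5, 0.0, 0.0, -0.1]] -> [648.3  27.8 225. ]
[[0.0, 0.0, 21.7, 0.0, 0.0, 0.0], [0.0, 0.0, 21.7, 0.0, 0.0, 0.0], [0.0, 0.0, 21.6, 0.0, 0.0, 0.0]] -> [648.3  27.8 160. ]
```

Request:
apply_moves(motion=[[-42,-15,0,0,0,0],[-42,-15,0,0,0,0],[-42,-15,-1,0,0,0],[-42,-15,0,0,0,0],[-42,-15,-1,0,0,0],[-42,-15,0,0,0,0],[-42,-15,-1,0,0,0],[-42,-15,0,0,0,0],[-42,-14,-1,0,0,0],[-42,-14.5,0,0,0,0]])

```text
time_s: 30.62
tcp_pos: [0.6486, 0.0285, 0.2239]
tcp_rot: [2.11, -2.324, 0.002]
force: [-0.5, 0.3, -0.7]
gripper_width: 0.394
```

Request:
apply_moves(motion=[[0,0,22,0,0,0],[0,0,22,0,0,0],[0,0,21,0,0,0],[0,0,0,0,0,0],[0,0,0,0,0,0],[0,0,0,0,0,0]])

```text
time_s: 31.38
tcp_pos: [0.6495, 0.0271, 0.1618]
tcp_rot: [-2.11, 2.325, -0.006]
force: [0.7, 1.0, 1.1]
gripper_width: 0.396
```

Run:
```python
from pl import *
from bayfit import W
b=np.load("bay2.npy")
t=W(b,[.068,.03,.110])[0]
s=arm.state();p=np.array(s["tcp_pos"]); print(s["force"],s["gripper_width"])
plan([(t,Rdown(-95.5),3)],nd=1)
a=np.linspace(0,6.28,24,endpoint=False)
d=cam("scene");mk(d,p+np.c_[.0175*np.cos(a),.0175*np.sin(a),a*0+.0055]);crop(d,"s10.png",200,130,370,300,3.5)
```

```text
[ 0.6055874   0.22402007 -0.17683244] 0.39567035809267054
start [649.4  27.1 161.8]
[[-0.2, 0.5, 17.3, -0.1, 0.0, 0.0], [-0.2, 0.4, 17.3, -0.1, 0.0, 0.0], [-0.2, 0.4, 17.2, 0.0, -0.1, 0.0]] -> [648.3  27.8 110. ]
```

View pics/s10.png

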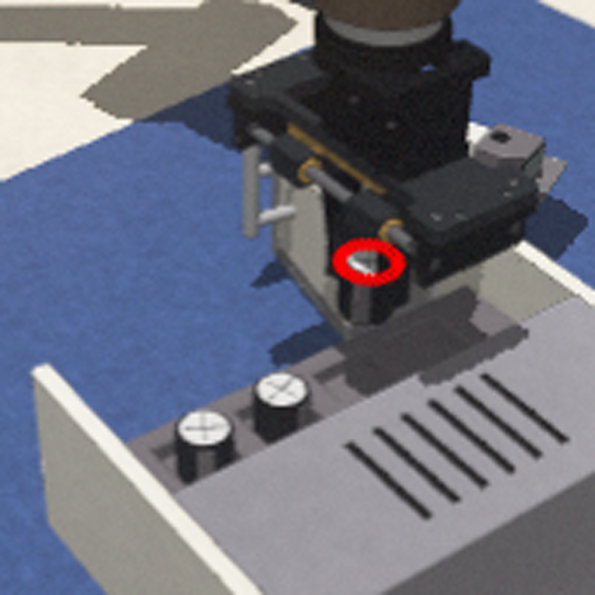

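Request:
apply_moves(motion=[[0,0.5,20,0,0,0],[-0.5,0.5,20,0,0,0],[0,0,11,0,0,0],[0,0,3,0,0,0],[0,0,3,0,0,0],[0,0,3,0,0,0]])

```text
time_s: 32.22
tcp_pos: [0.6485, 0.0277, 0.1015]
tcp_rot: [-2.111, 2.325, -0.006]
force: [-0.8, -1.1, -0.5]
gripper_width: 0.394
```

Request:
apply_moves(motion=[[0,0,3,0,0,0],[0,0,3,0,0,0],[0,0,2.5,0,0,0],[0,0,0,0,0,0],[0,0,0,0,0,0]])

```text
time_s: 32.85
tcp_pos: [0.6482, 0.0275, 0.0924]
tcp_rot: [-2.111, 2.326, -0.005]
force: [0.4, -0.7, -0.0]
gripper_width: 0.399
```

Request:
apply_moves(motion=[[0,0,0,0,0,0],[0,0,0,0,0,0],[0,0,0,0,0,0],[0,0,-20,0,0,0],[0,0,-40,0,0,0],[0,0,-40,0,0,0],[0,0,-35,0,0,0],[0,0,0,0,0,0],[0,0,0,0,0,0]], grip=50)

```text
time_s: 33.98
tcp_pos: [0.6473, 0.0279, 0.2267]
tcp_rot: [2.111, -2.326, 0.003]
force: [0.2, 0.3, -0.1]
gripper_width: 0.572
```

Run:
```python
from pl import *
s=arm.state(); print(s["time_s"],np.round(s["tcp_pos"]*1e3,1),s["gripper_width"]*87)
d=cam("scene");mk(d,[.5457,-.3851,.038]);crop(d,"s11.png",80,130,380,350,2.6)
c=np.array([.5475,-.3830,.225]);
plan([(c,Rdown(-95.5),9)],nd=1)
```

```text
33.975 [647.3  27.9 226.7] 49.79751906982485
start [647.   27.8 226. ]
[[46.5, 6.6, 0.2, 0.0, 0.0, 0.0], [46.5, 6.6, 0.2, 0.0, 0.0, 0.0], [46.5, 6.6, 0.2, 0.0, 0.0, 0.0], [46.5, 6.6, 0.2, 0.0, 0.0, 0.0], [46.5, 6.6, 0.3, 0.0, 0.0, 0.0], [46.5, 6.6, 0.2, 0.0, 0.0, 0.0], [46.5, 6.6, 0.3, 0.0, 0.0, 0.0], [46.5, 6.6, 0.2, 0.0, -0.1, 0.0], [46.5, 6.5, 0.2, 0.0, 0.0, -0.1]] -> [ 547.5 -383.   225. ]
```

View pics/s11.png

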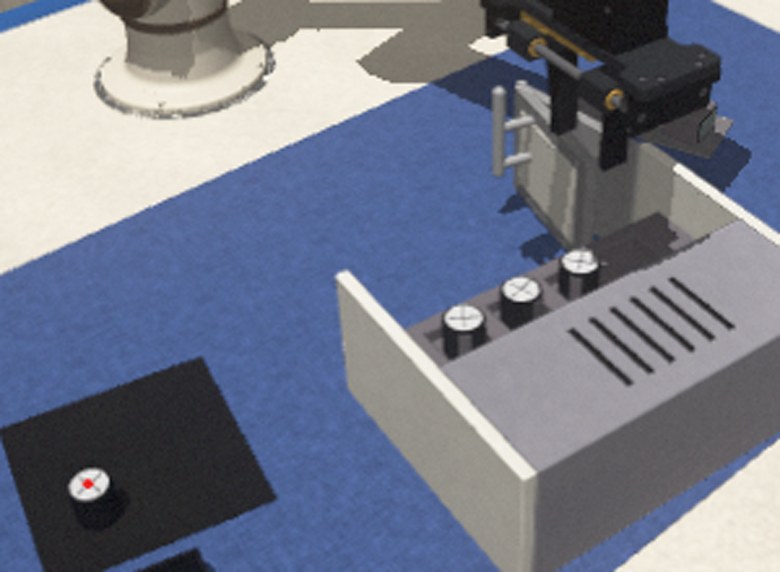

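Three are in. The last cap is still at its measured spot.

Request:
apply_moves(motion=[[46.5,6.5,0,0,0,0],[46.5,6.5,0,0,0,0],[46.5,6.5,0,0,0,0],[46.5,6.5,0,0,0,0],[46.5,6.5,1,0,0,0],[46.5,6.5,0,0,0,0],[46.5,6.5,0,0,0,0],[46.5,6.5,0,0,0,0],[46.5,7,0,0,0,0],[0,0,0,0,0,0]], grip=65)

```text
time_s: 35.28
tcp_pos: [0.5468, -0.3856, 0.2247]
tcp_rot: [2.105, -2.33, -0.0]
force: [0.2, -0.0, -0.8]
gripper_width: 0.747
```

Request:
apply_moves(motion=[[0,0,40,0,0,0],[0,0,40,0,0,0],[0,0,30,0,0,0],[0,0,0,0,0,0],[0,0,0,0,0,0],[0,0,0,0,0,0]])

```text
time_s: 36.02
tcp_pos: [0.5499, -0.3835, 0.119]
tcp_rot: [-2.111, 2.325, -0.01]
force: [0.2, 0.1, -0.1]
gripper_width: 0.748
```

Run:
```python
from pl import *
c=np.array([.5475,-.383,.034]);
plan([(c,Rdown(-95.5),4)],nd=1)
d=cam("scene");mk(d,[.5457,-.3851,.038]);crop(d,"s12.png",40,180,220,370,3)
```

```text
start [ 549.9 -383.5  119. ]
[[-0.1, 0.7, 21.2, -0.1, 0.0, 0.0], [-0.1, 0.7, 21.3, -0.1, -0.1, 0.0], [-0.1, 0.7, 21.2, -0.1, 0.0, 0.0], [-0.1, 0.6, 21.3, 0.0, -0.1, 0.0]] -> [ 547.5 -383.1   34. ]
```

View pics/s12.png

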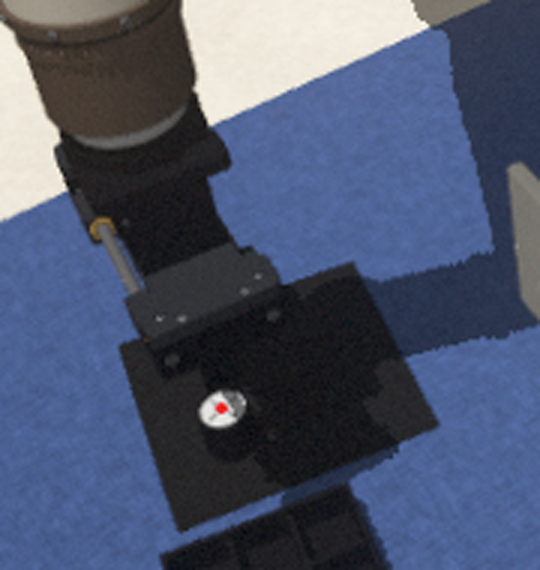

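Request:
apply_moves(motion=[[0,0.5,22,0,0,0],[0,0.5,22,0,0,0],[-0.5,0.5,21,0,0,0],[0,0.5,20,0,0,0],[0,0,0,0,0,0],[0,0,0,0,0,0]])

```text
time_s: 36.83
tcp_pos: [0.548, -0.3832, 0.0335]
tcp_rot: [-2.111, 2.325, -0.008]
force: [-0.1, 0.6, -0.1]
gripper_width: 0.751
```

Request:
apply_moves(motion=[[0,0,0,0,0,0],[0,0,0,0,0,0],[0,0,0,0,0,0],[0,0,0,0,0,0],[0,0,0,0,0,0]], grip=20)

```text
time_s: 37.45
tcp_pos: [0.5472, -0.3828, 0.0322]
tcp_rot: [2.112, -2.326, 0.005]
force: [1.0, 0.2, 1.8]
gripper_width: 0.398
```

Request:
apply_moves(motion=[[0,0,-38,0,0,0],[0,0,-38,0,0,0],[0,0,-38,0,0,0],[0,0,-38,0,0,0],[0,0,-38,0,0,0],[0,0,0,0,0,0],[0,0,0,0,0,0]])

```text
time_s: 38.33
tcp_pos: [0.5462, -0.3818, 0.2209]
tcp_rot: [-2.111, 2.327, -0.002]
force: [-0.1, -0.6, -1.0]
gripper_width: 0.396
```

Run:
```python
from pl import *
from bayfit import W
b=np.load("bay2.npy")
t=W(b,[.068,.09,.160])[0]
s=arm.state();p=np.array(s["tcp_pos"]); print(p,s["force"],s["gripper_width"]*87)
plan([(t+[0,0,.065],Rdown(-95.5),10),(t,Rdown(-95.5),3)],nd=1)
```

```text
[ 0.54595321 -0.38183173  0.22021674] [ 0.63705721 -0.99143189 -0.68037015] 34.19290663119312
start [ 546.  -381.8  220.2]
[[-47.8, -6.2, -0.5, 0.0, 0.0, 0.0], [-47.8, -6.2, -0.5, 0.0, 0.0, 0.0], [-47.8, -6.2, -0.5, 0.0, 0.0, 0.0], [-47.7, -6.2, -0.5, 0.0, 0.0, 0.0], [-47.8, -6.2, -0.5, 0.0, 0.0, 0.0], [-47.7, -6.2, -0.5, 0.0, 0.0, 0.0], [-47.8, -6.2, -0.5, 0.0, 0.0, 0.0], [-47.7, -6.2, -0.5, 0.0, 0.0, 0.0], [-47.8, -6.2, -0.5, 0.0, 0.0, 0.0], [-47.7, -6.2, -0.5, 0.0, 0.0, -0.1]] -> [654.   87.5 225. ]
[[0.0, 0.0, 21.7, 0.0, 0.0, 0.0], [0.0, 0.0, 21.6, 0.0, 0.0, 0.0], [0.0, -0.1, 21.7, 0.0, 0.0, 0.0]] -> [654.   87.5 160. ]
```

Request:
apply_moves(motion=[[-48,-6,0,0,0,0],[-48,-6,-1,0,0,0],[-48,-6,0,0,0,0],[-48,-6,-1,0,0,0],[-48,-6,0,0,0,0],[-48,-6,-1,0,0,0],[-48,-6,0,0,0,0],[-47,-6.5,-1,0,0,0],[-47.5,-6.5,-1,0,0,0],[-47.5,-7,0,0,0,0]])

```text
time_s: 39.62
tcp_pos: [0.6542, 0.0889, 0.2243]
tcp_rot: [2.11, -2.324, 0.003]
force: [0.5, 0.1, -1.4]
gripper_width: 0.397
```

Request:
apply_moves(motion=[[0,0,22,0,0,0],[0,0,22,0,0,0],[0,0,21,0,0,0],[0,0,0,0,0,0],[0,0,0,0,0,0],[0,0,0,0,0,0]])

```text
time_s: 40.38
tcp_pos: [0.6553, 0.0874, 0.1622]
tcp_rot: [-2.11, 2.325, -0.006]
force: [-0.0, -0.1, -0.4]
gripper_width: 0.393
```

Run:
```python
from pl import *
from bayfit import W
b=np.load("bay2.npy")
t=W(b,[.068,.09,.110])[0]
s=arm.state();p=np.array(s["tcp_pos"]); print(s["force"],s["gripper_width"])
plan([(t,Rdown(-95.5),3)],nd=1)
a=np.linspace(0,6.28,24,endpoint=False)
d=cam("scene");mk(d,p+np.c_[.0175*np.cos(a),.0175*np.sin(a),a*0+.0055]);crop(d,"s13.png",220,110,420,300,3.2)
```

```text
[-0.4205207   0.4594021  -0.36299103] 0.39244542247839526
start [655.2  87.4 162.3]
[[0.0, 0.5, 17.4, -0.1, 0.0, 0.0], [-0.1, 0.4, 17.4, -0.1, 0.0, 0.0], [0.0, 0.4, 17.5, 0.0, -0.1, 0.0]] -> [654.   87.5 110. ]
```

View pics/s13.png

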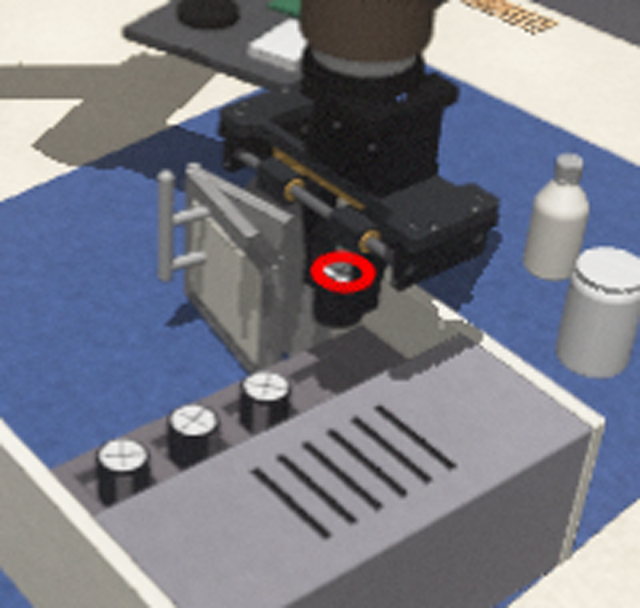

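Request:
apply_moves(motion=[[0,0.5,20,0,0,0],[0,0.5,20,0,0,0],[0,0,11,0,0,0],[0,0,3,0,0,0],[0,0,3,0,0,0],[0,0,3,0,0,0]])

```text
time_s: 41.22
tcp_pos: [0.6543, 0.0874, 0.1018]
tcp_rot: [-2.111, 2.325, -0.006]
force: [-0.6, 0.2, -1.2]
gripper_width: 0.398
```

Request:
apply_moves(motion=[[0,0,3,0,0,0],[0,0,3,0,0,0],[0,0,2.5,0,0,0],[0,0,0,0,0,0],[0,0,0,0,0,0]])

```text
time_s: 41.85
tcp_pos: [0.654, 0.0873, 0.0928]
tcp_rot: [-2.111, 2.326, -0.005]
force: [0.5, 0.3, -0.4]
gripper_width: 0.394
```

Request:
apply_moves(motion=[[0,0,0,0,0,0],[0,0,0,0,0,0],[0,0,0,0,0,0],[0,0,-20,0,0,0],[0,0,-40,0,0,0],[0,0,-40,0,0,0],[0,0,-40,0,0,0],[0,0,-10,0,0,0],[0,0,0,0,0,0]], grip=50)

```text
time_s: 42.98
tcp_pos: [0.6535, 0.0877, 0.243]
tcp_rot: [-2.111, 2.326, -0.005]
force: [-0.2, 0.3, -0.9]
gripper_width: 0.572
```

Run:
```python
from pl import *
s=arm.state(); print(s["time_s"],np.round(s["tcp_pos"]*1e3,1),s["gripper_width"]*87,s["joint_pos"])
plan([((.50,.10,.30),Rdown(-50),8)])
```

```text
42.975 [653.5  87.7 243. ] 49.76521354212857 [ 0.3792812   0.43849206  0.10769423  0.00260955 -1.23795494 -0.47700852]
start [653.5  87.7 243. ]
[[0.0, 19.0, -7.0, 0.0, 0.0, -5.7], [-2.0, 19.0, -7.0, 0.0, 0.0, -5.7], [-3.0, 19.0, -7.0, 0.0, 0.0, -5.7], [-5.0, 19.0, -7.0, 0.0, 0.0, -5.7], [-7.0, 18.0, -7.0, 0.0, 0.0, -5.7], [-9.0, 17.0, -7.0, 0.0, -0.1, -5.7], [-11.0, 16.0, -8.0, 0.0, 0.0, -5.7], [-12.0, 15.0, -7.0, -0.1, -0.1, -5.7]] -> [499.7 100.1 299.6]
```

Request:
apply_moves(motion=[[10,19,-7,0,0,-8],[8,19,-7,0,0,-8],[6,20,-7,0,0,-8],[3,21,-7,0,0,-8],[0,22,-7,0,0,-8],[-2,22,-7,0,0,-8],[-5,22,-7,0,0,-8],[-8,20,-7,0,0,-8],[0,0,0,0,0,0]])

```text
time_s: 44.1
tcp_pos: [0.4987, 0.0092, 0.2978]
tcp_rot: [3.021, -0.856, 0.002]
force: [-0.2, -0.1, 0.4]
gripper_width: 0.57
```

Run:
```python
from pl import *
s=arm.state(); print(s["time_s"],np.round(s["tcp_pos"]*1e3,1))
d=cam("top");crop(d,"t14.png",130,110,330,310,3); crop(d,"t14s.png",140,210,220,310,7)
d=cam("scene");crop(d,"s14.png",280,130,430,240,5)
```

```text
44.1 [498.7   9.2 297.8]
```

View pics/t14.png

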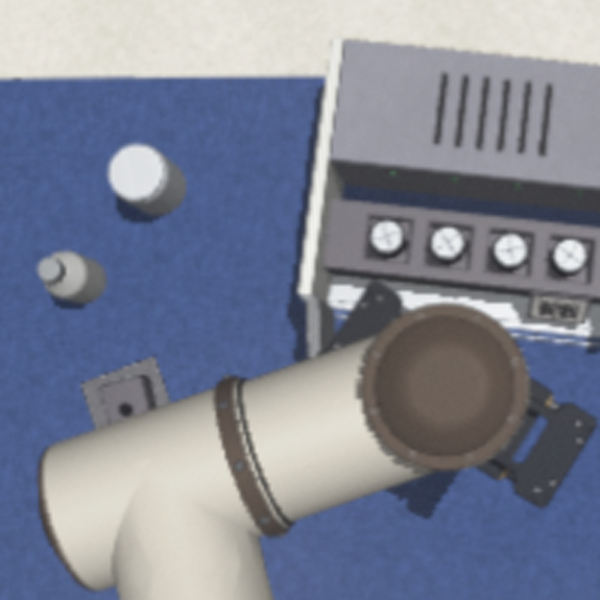

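View pics/t14s.png

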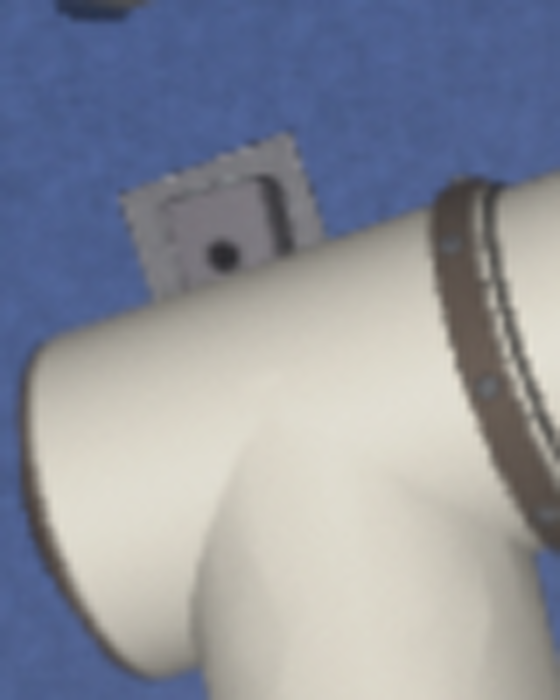

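View pics/s14.png

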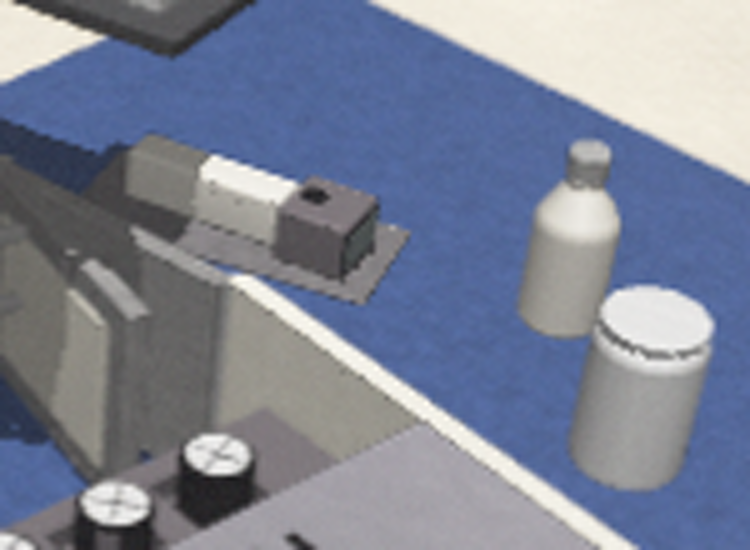

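```bash
cat > scanfit.py <<'E'
from bayfit import *
t=cam("top"); t["color"]=cv2.cvtColor(cv2.imread("pics/top0.png"),cv2.COLOR_BGR2RGB)
def S(p,P): return W(p,P)
obs=[((135,352),(74,23,40)),((195,341),(74,-23,40)),((208,396),(29,-23,40)),((150,411),(29,23,40)),((190,539),(-75,14,38)),((222,528),(-75,-14,38))]
uv=un([o[0] for o in obs],4,130,150);P=np.array([o[1] for o in obs])/1e3
r=least_squares(lambda p:(proj(t,W(p,P))-uv).ravel(),[.44,.34,.2],loss="soft_l1")
if __name__=="__main__":
    print(r.x,np.degrees(r.x[2]));print(proj(t,W(r.x,P))-uv)
    np.save("scan.npy",r.x)
    s=cam("scene")
    mk(t,W(r.x,P));mk(s,W(r.x,np.r_[P,[[.074,.023,.004],[.074,-.023,.004]]]))
    crop(t,"t15.png",140,210,220,310,6); crop(s,"s15.png",280,130,430,240,5)
E
python3 scanfit.py
```

```text
[0.44163023 0.3377676  0.24291012] 13.917724533859847
[[ 0.42997303 -0.08546777]
 [-0.17952444 -0.74827762]
 [-0.37310962 -0.07089944]
 [-0.31739394 -0.43355019]
 [-0.14933676  0.41742774]
 [ 0.6951112   1.14846025]]
```

View pics/t15.png

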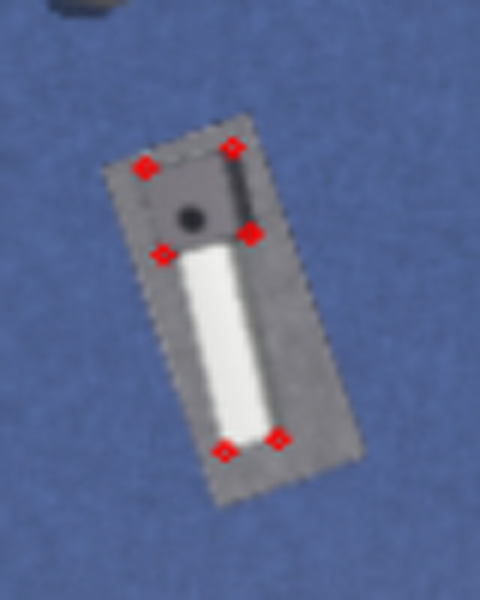

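View pics/s15.png

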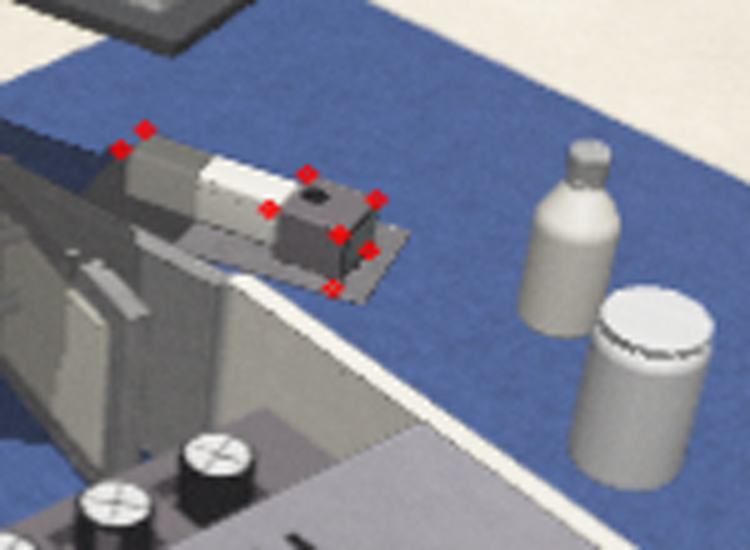

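Run:
```python
from scanfit import *
a=plane(t,un([(206,248),(247,441)],6,140,210),.038); v=a[0]-a[1]
print(a,np.degrees(np.arctan2(v[1],v[0])),np.linalg.norm(v))
from pl import *
g=np.array([.4436,.3403,.024])
c,s=np.cos(np.radians(13.5)),np.sin(np.radians(13.5))
g=g+np.array([-5*c,-5*s,0])/1e3
print(g)
plan([(g+[0,0,.216],Rdown(13.5),10),(g+[0,0,.06],Rdown(13.5),5)])
```

```text
[[0.46772596 0.34558945 0.038     ]
 [0.37089782 0.32176506 0.038     ]] 13.822948265337084 0.09971604995276731
[0.43873815 0.33913277 0.024     ]
start [500.2  10.  297.9]
[[-22.0, -25.0, 6.0, 0.0, 0.0, -4.5], [-21.0, -27.0, 6.0, 0.0, 0.0, -4.5], [-18.0, -28.0, 6.0, 0.0, 0.0, -4.5], [-16.0, -29.0, 6.0, 0.0, 0.0, -4.5], [-14.0, -31.0, 5.0, 0.0, 0.0, -4.5], [-11.0, -31.0, 6.0, 0.0, 0.0, -4.5], [-9.0, -32.0, 5.0, 0.0, 0.0, -4.5], [-6.0, -33.0, 6.0, 0.1, 0.0, -4.5], [-4.0, -33.0, 6.0, 0.0, 0.0, -4.5], [-1.0, -34.0, 5.0, 0.1, 0.0, -4.6]] -> [438.6 338.9 240.1]
[[0.0, 0.0, 31.0, 0.0, 0.0, 0.0], [0.0, 0.0, 31.0, 0.0, 0.0, 0.0], [0.0, 0.0, 31.0, 0.0, 0.0, 0.0], [0.0, 0.0, 32.0, 0.0, 0.0, 0.0], [0.0, 0.0, 31.0, 0.0, 0.0, 0.0]] -> [438.6 339.1  84.1]
```

Request:
apply_moves(motion=[[-22,-25,6,0,0,-4.5],[-21,-27,6,0,0,-4.5],[-18,-28,6,0,0,-4.5],[-16,-29,6,0,0,-4.5],[-14,-31,5,0,0,-4.5],[-11,-31,6,0,0,-4.5],[-9,-32,5,0,0,-4.5],[-6,-33,6,0,0,-4.5],[-4,-33,6,0,0,-4.5],[-1,-34,5,0,0,-4.8]], grip=55)

```text
time_s: 45.7
tcp_pos: [0.438, 0.3399, 0.2401]
tcp_rot: [3.115, 0.38, 0.002]
force: [0.3, -1.3, -0.7]
gripper_width: 0.634
```

Request:
apply_moves(motion=[[0,0,31,0,0,0],[0,0,31,0,0,0],[0,0,31,0,0,0],[0,0,32,0,0,0],[0,0,31,0,0,0],[0,0,0,0,0,0],[0,0,0,0,0,0],[0,0,0,0,0,0]])

```text
time_s: 46.7
tcp_pos: [0.4393, 0.3392, 0.0862]
tcp_rot: [3.119, 0.377, 0.006]
force: [-0.2, -0.0, 0.3]
gripper_width: 0.634
```

Run:
```python
from pl import *
g=np.array([.4388,.3391,.024])
plan([(g,Rdown(13.8),4)],nd=1)
print(arm.state()["joint_pos"])
d=cam("scene");crop(d,"s16.png",280,110,430,240,5)
```

```text
start [439.3 339.2  86.2]
[[-0.2, 0.0, 15.6, 0.0, -0.1, 0.0], [-0.2, 0.0, 15.5, 0.0, 0.0, 0.0], [-0.1, 0.0, 15.6, 0.0, -0.1, 0.0], [-0.1, -0.1, 15.5, 0.0, 0.0, 0.0]] -> [438.8 339.1  24. ]
[ 0.95140395  0.42176146 -0.36220839  0.00465619 -0.78431564  0.85641975]
```

View pics/s16.png

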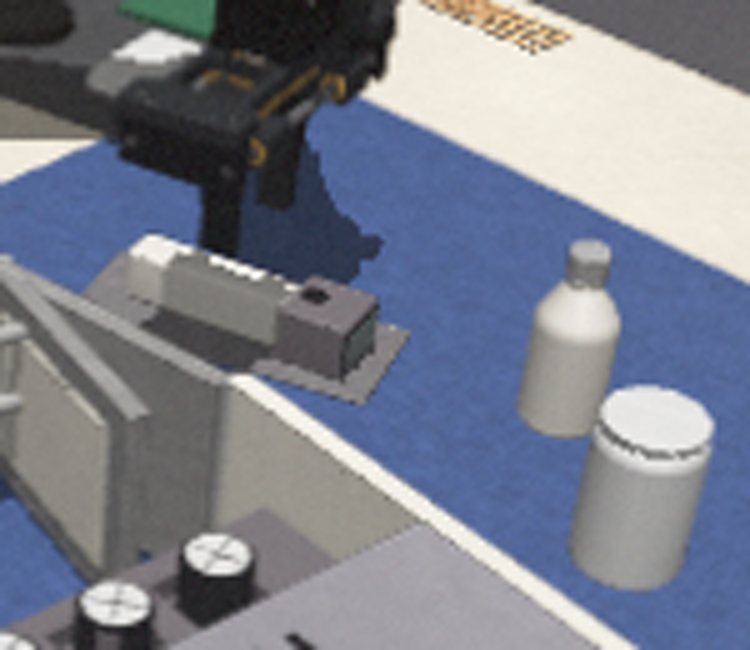

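The fingers straddle the handle. Lowering and gripping.

Request:
apply_moves(motion=[[0,0,16,0,0,0],[0,0,16,0,0,0],[0,0,16,0,0,0],[0,0,14,0,0,0],[0,0,0,0,0,0],[0,0,0,0,0,0]])

```text
time_s: 47.5
tcp_pos: [0.4389, 0.3384, 0.0228]
tcp_rot: [3.117, 0.376, 0.003]
force: [-0.1, -0.0, 0.5]
gripper_width: 0.635
```

Request:
apply_moves(motion=[[0,0,0,0,0,0],[0,0,0,0,0,0],[0,0,0,0,0,0],[0,0,0,0,0,0],[0,0,0,0,0,0],[0,0,0,0,0,0]], grip=10, newtons=40)

```text
time_s: 48.25
tcp_pos: [0.4389, 0.3386, 0.0231]
tcp_rot: [3.117, 0.376, 0.004]
force: [-1.1, 1.0, 3.8]
gripper_width: 0.322
```

Run:
```python
from pl import *
s=arm.state(); np.save("grasp_scan.npy",np.r_[s["tcp_pos"],s["tcp_rot"]]); print(np.round(s["tcp_pos"]*1e3,1),s["tcp_rot"],s["force"],s["gripper_width"]*87)
g=np.array(s["tcp_pos"])
plan([(g+[0,0,.12],Rdown(13.8),4)],nd=1)
```

```text
[438.9 338.6  23.1] [3.117303   0.37621861 0.00415156] [-1.08533659  0.98065492  3.80918108] 28.047930401148736
start [438.9 338.6  23.1]
[[0.1, 0.1, -30.0, 0.0, 0.0, 0.0], [0.1, 0.0, -30.0, 0.0, 0.0, 0.0], [0.0, 0.1, -30.0, 0.1, -0.1, 0.0], [0.0, 0.0, -30.0, 0.0, 0.0, 0.0]] -> [438.9 338.5 143.1]
```

Gripped (28.0 mm). Lifting.

Request:
apply_moves(motion=[[0,0,-30,0,0,0],[0,0,-30,0,0,0],[0,0,-40,0,0,0],[0,0,-50,0,0,0],[0,0,-30,0,0,0],[0,0,0,0,0,0],[0,0,0,0,0,0]])

```text
time_s: 49.12
tcp_pos: [0.4373, 0.3375, 0.2009]
tcp_rot: [3.115, 0.375, -0.002]
force: [-0.1, -0.1, -1.7]
gripper_width: 0.318
```

Run:
```python
from pl import *
from bayfit import W
s=arm.state(); print(np.round(s["tcp_pos"]*1e3,1),s["tcp_rot"],s["force"],s["gripper_width"]*87)
Rt=R.from_rotvec(s["tcp_rot"]);p=np.array(s["tcp_pos"])
# scanner frame in tool: x same, y flipped, z flipped. scanner origin in tool = (dx,0,19)
P=np.array([[74,23,36],[74,-23,36],[74,23,0],[74,-23,0],[29,-23,36],[-75,14,34],[-75,-14,34],[29,-23,0],[-75,-14,0]])/1e3
T=lambda P,dx: p+Rt.apply(P*[1,-1,-1]+[dx,0,.019])
for n in ("scene","top"):
    d=cam(n); mk(d,T(P,.005)); uv=proj(d,p[None])[0].astype(int); print(uv)
    x,y=max(uv[0]-70,0),max(uv[1]-60,0); crop(d,n+"17.png",x,y,x+140,y+120,5)
```

```text
[437.3 337.5 200.6] [ 3.11384989e+00  3.74920820e-01 -2.66182506e-03] [ 0.76013414 -0.27989975 -2.38331098] 27.807856163781285
[332 113]
[158 263]
```

View pics/scene17.png

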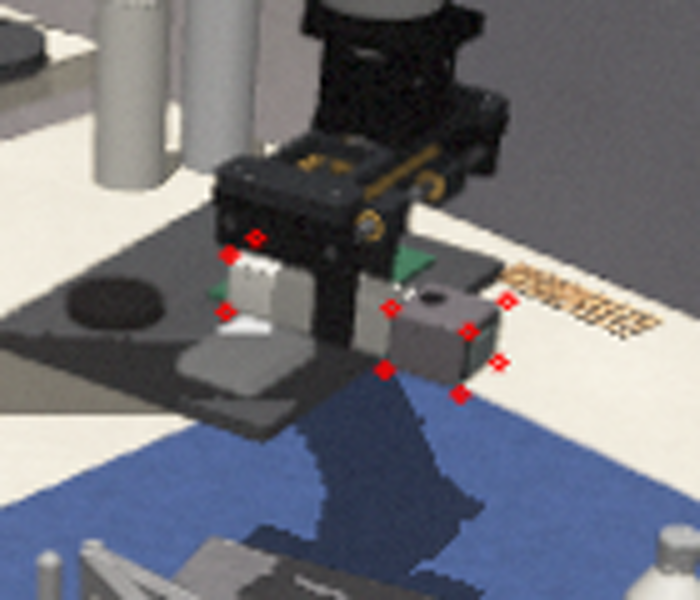

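View pics/top17.png

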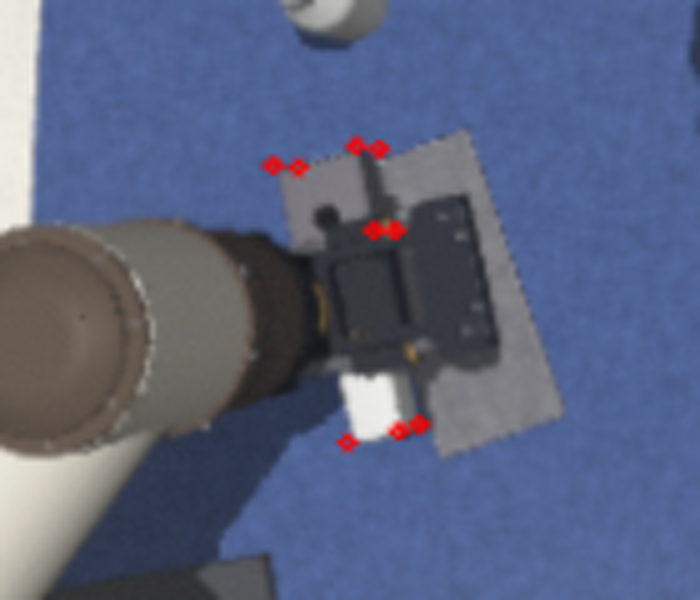

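Run:
```python
from pl import *
d=cam("scene"); crop(d,"scene18.png",295,80,375,140,9)
```

```text
(no output)
```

View pics/scene18.png

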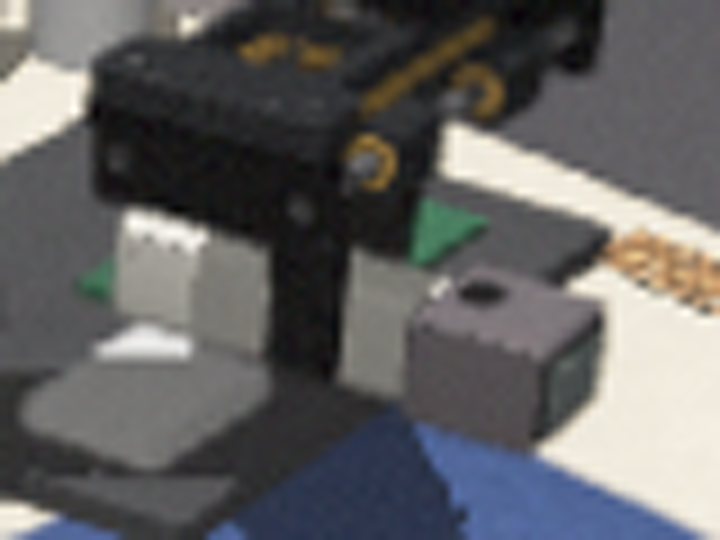

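Run:
```python
from pl import *
from scipy.optimize import least_squares
d=cam("scene")
obs=[((543,358),(74,-23,36)),((535,448),(74,-23,0)),((607,305),(74,23,36)),((598,393),(74,23,0)),((410,325),(29,-23,36)),((400,405),(29,-23,0)),((115,302),(-75,-14,0)),((122,215),(-75,-14,34))]
uv=(np.array([o[0] for o in obs])+.5)/9-.5+[295,80]; P=np.array([o[1] for o in obs])/1e3
s=arm.state();Rt=R.from_rotvec(s["tcp_rot"]);p=np.array(s["tcp_pos"])
def T(q): # dx,dy,dz,pitch,yaw,roll
    return p+Rt.apply(R.from_rotvec(q[3:6]).apply(P*[1,-1,-1])+np.array([q[0],q[1],q[2]]))
f=lambda q:(proj(d,T(q))-uv).ravel()
for fix in (0,1,2):
    if fix==0: g=lambda v:f([v[0],v[1],v[2],0,0,0])
    elif fix==1: g=lambda v:f([v[0],v[1],v[2],0,v[3],0])
    else: g=lambda v:f([v[0],v[1],v[2],v[4],v[3],v[5]])
    r=least_squares(g,[.005,0,.019,0,0,0][:[3,4,6][fix]]); print(np.round(r.x[:3]*1e3,1),np.degrees(r.x[3:]),np.sqrt(np.mean(r.fun**2)))
    print(np.round(r.fun.reshape(-1,2),1).tolist())
```

```text
[-11.3 -33.   35.7] [] 0.903586073507223
[[0.0, -1.1], [-0.7, 1.0], [0.4, -1.2], [-0.2, 0.9], [-0.2, -2.0], [-0.4, 1.1], [0.6, 1.4], [0.5, 0.0]]
[-12.6 -35.2  36.4] [-0.99101686] 0.867521683426534
[[0.1, -0.8], [-0.8, 1.2], [0.4, -0.9], [-0.4, 1.1], [-0.1, -1.9], [-0.5, 1.1], [0.6, 0.8], [0.7, -0.5]]
[-21.4 -52.   43.4] [-3.1052457   5.0065555  -3.12860412] 0.6874294783823642
[[0.4, 0.1], [-0.4, 1.3], [-0.0, -1.4], [-0.8, -0.1], [0.2, -1.1], [-0.1, 1.1], [0.4, 0.4], [0.4, -0.3]]
```

Run:
```python
from pl import *
from scipy.optimize import least_squares
d=cam("scene")
obs=[((543,358),(74,-23,36)),((535,448),(74,-23,0)),((607,305),(74,23,36)),((598,393),(74,23,0)),((410,325),(29,-23,36)),((400,405),(29,-23,0)),((115,302),(-75,-14,0)),((122,215),(-75,-14,34))]
uv=(np.array([o[0] for o in obs])+.5)/9-.5+[295,80]; P=np.array([o[1] for o in obs])/1e3
s=arm.state();Rt=R.from_rotvec(s["tcp_rot"]);p=np.array(s["tcp_pos"])
def T(q):
    return p+Rt.apply(R.from_rotvec(q[3:6]).apply(P*[1,-1,-1])+np.array([q[0],q[1],q[2]]))
g=lambda v:(proj(d,T([v[0],0,v[1],0,v[2],0]))-uv).ravel()
r=least_squares(g,[.005,.019,0]); print(r.x*1e3,np.degrees(r.x[2]),np.sqrt(np.mean(r.fun**2)));print(np.round(r.fun.reshape(-1,2),1).tolist())
g=lambda v:(proj(d,T([v[0],0,v[1],0,0,0]))-uv).ravel()
r=least_squares(g,[.005,.019]); print(r.x*1e3,np.sqrt(np.mean(r.fun**2)));print(np.round(r.fun.reshape(-1,2),1).tolist())
# TCP/finger check: project fingertip points
```

```text
[  3.60257896  18.46208348 -13.01573582] -0.7457467298479006 1.0151114857904262
[[0.5, -0.9], [-0.4, 1.6], [1.1, -1.1], [0.3, 1.3], [-0.2, -2.1], [-0.5, 1.4], [-0.5, 0.9], [-0.5, -0.8]]
[ 3.81766051 18.82029788] 1.033672397975943
[[0.4, -1.1], [-0.3, 1.4], [1.1, -1.4], [0.4, 1.1], [-0.3, -2.1], [-0.5, 1.4], [-0.5, 1.3], [-0.6, -0.4]]
```

Fit in the scene view: pitch about 0°, TCP 4 mm behind and 19 mm above the scanner origin, as planned. Planning the scan pose.

```bash
cat > scanpose.py <<'E'
from pl import *
from bayfit import W
b=np.load("bay2.npy")
lab=W(b,[.020,-.085,.050])[0]
beam=W(b,[np.cos(.5),0,-np.sin(.5)])[0]-W(b,[0,0,0])[0]
yaw=np.degrees(b[2])
Rs=Rdown(yaw,-np.degrees(.5))
assert np.allclose(Rs.apply([1,0,0]),beam,atol=1e-6),(Rs.apply([1,0,0]),beam)
win=np.array([.079,0,.001])
tcp=lab-.060*beam-Rs.apply(win)
def report():
    s=arm.state();Rt=R.from_rotvec(s["tcp_rot"]);p=np.array(s["tcp_pos"])
    w=p+Rt.apply(win); v=Rt.apply([1,0,0]); 
    n=-beam; k=np.dot(lab-w,n)/np.dot(v,n); hit=w+k*v
    print("dist mm",k*1e3,"miss mm",np.round((hit-lab)*1e3,1),"ang deg",np.degrees(np.arccos(np.clip(v@beam,-1,1))),"F",np.round(s["force"],1))
E
python3 - <<'E'
from scanpose import *
print(lab,beam,tcp)
plan([((.445,.20,.27),Rdown(5),5),((.455,.0,.27),Rdown(yaw),5),(tcp+[0,0,.12],Rs,5),(tcp,Rs,5)])
E
```

```text
[ 0.58948322 -0.08209938  0.05      ] [ 0.87356251 -0.08390289 -0.47942554] [ 0.46853526 -0.07048271  0.11751773]
start [438.2 338.4 201.9]
[[-5.0, 27.0, -14.0, 0.0, 0.0, 1.8], [-4.0, 27.0, -13.0, 0.1, 0.0, 1.7], [-4.0, 28.0, -14.0, 0.0, 0.0, 1.8], [-3.0, 28.0, -13.0, 0.1, 0.0, 1.7], [-2.0, 27.0, -14.0, 0.0, 0.0, 1.8]] -> [444.7 200.4 270.2]
[[-1.0, 40.0, 0.0, 0.0, 0.0, 2.1], [0.0, 40.0, 0.0, 0.0, 0.0, 2.1], [1.0, 40.0, 0.0, 0.0, 0.0, 2.1], [3.0, 40.0, 0.0, 0.0, 0.0, 2.1], [5.0, 40.0, 0.0, 0.0, 0.0, 2.0]] -> [4.554e+02 3.000e-01 2.702e+02]
[[4.0, 14.0, 7.0, 0.0, -5.7, 0.0], [5.0, 14.0, 6.0, 0.0, -5.7, 0.0], [5.0, 14.0, 6.0, 0.0, -5.8, 0.0], [6.0, 14.0, 5.0, 0.0, -5.7, 0.0], [5.0, 13.0, 4.0, 0.0, -5.8, 0.0]] -> [468.2 -70.3 237.7]
[[12.0, 0.0, 21.0, 0.0, 0.0, 0.0], [12.0, 0.0, 21.0, 0.0, 0.0, 0.0], [11.0, 0.0, 21.0, 0.0, 0.0, 0.0], [12.0, 0.0, 21.0, 0.0, 0.0, 0.0], [11.0, 0.0, 21.0, 0.0, 0.0, 0.0]] -> [468.7 -70.3 117.8]
```

Request:
apply_moves(motion=[[-5,27,-14,0,0,1.8],[-4,27,-13,0,0,1.7],[-4,28,-14,0,0,1.8],[-3,28,-13,0,0,1.7],[-2,27,-14,0,0,1.8],[-1,40,0,0,0,2.1],[0,40,0,0,0,2.1],[1,40,0,0,0,2.1],[3,40,0,0,0,2.1],[5,40,0,0,0,2]])

```text
time_s: 50.72
tcp_pos: [0.4546, -0.0022, 0.2728]
tcp_rot: [3.136, -0.154, 0.007]
force: [1.1, -1.2, -1.4]
gripper_width: 0.318
```

Request:
apply_moves(motion=[[4,14,7,0,-5.7,0],[5,14,6,0,-5.7,0],[5,14,6,0,-5.8,0],[6,14,5,0,-5.7,0],[5,13,4,0,-5.8,0],[0,0,0,0,0,0],[0,0,0,0,0,0],[0,0,0,0,0,0]])

```text
time_s: 51.72
tcp_pos: [0.4679, -0.0701, 0.2405]
tcp_rot: [-3.021, 0.144, 0.764]
force: [0.2, 0.1, -1.5]
gripper_width: 0.319
```

Run:
```python
from scanpose import *
report()
plan([(tcp,Rs,5)],nd=1)
d=cam("scene");crop(d,"s19.png",160,80,400,300,3)
```

```text
dist mm 119.46231652227002 miss mm [51.8 -4.4 95.1] ang deg 0.23981400357472876 F [-0.2 -0.5 -1.2]
start [467.9 -70.  240.4]
[[11.8, 0.1, 21.6, 0.0, 0.0, 0.0], [11.8, 0.0, 21.5, 0.0, -0.1, 0.0], [11.8, 0.1, 21.5, 0.0, 0.0, 0.0], [11.9, 0.0, 21.5, 0.1, -0.1, 0.0], [11.9, 0.1, 21.6, 0.0, 0.0, 0.0]] -> [468.6 -70.5 117.5]
```

View pics/s19.png

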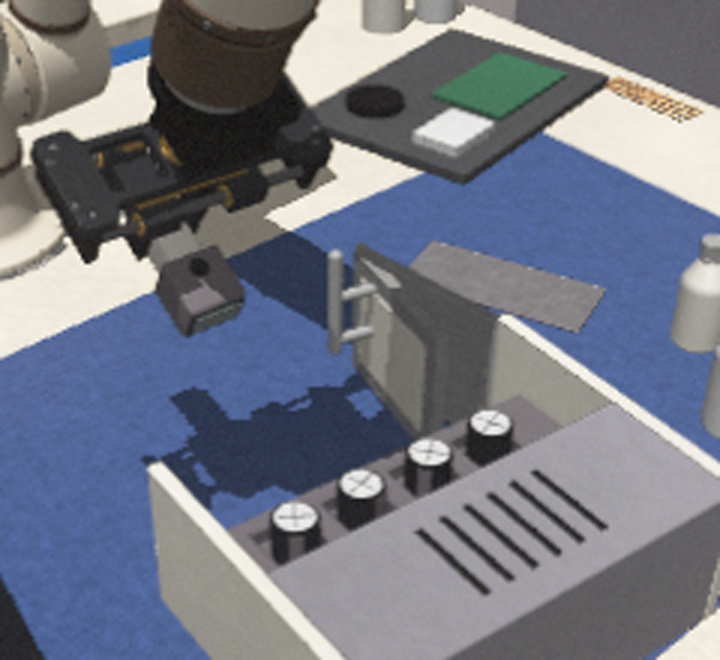

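The scanner is held at the right tilt, all four caps are in and the door is folded back. Descending.

Request:
apply_moves(motion=[[12,0,21.5,0,0,0],[12,0,21.5,0,0,0],[12,0,21.5,0,0,0],[12,0,21.5,0,0,0],[11,0,21.5,0,0,0],[0,0,0,0,0,0],[0,0,0,0,0,0],[0,0,0,0,0,0]])

```text
time_s: 52.82
tcp_pos: [0.4694, -0.0704, 0.1178]
tcp_rot: [-3.021, 0.144, 0.765]
force: [-0.0, 0.2, -1.0]
gripper_width: 0.321
```

Run:
```python
from scanpose import *
report()
plan([(tcp,Rs,1)],nd=1)
d=cam("top");mk(d,[lab]);s=arm.state();Rt=R.from_rotvec(s["tcp_rot"]);p=np.array(s["tcp_pos"])
P=np.array([[74,23,36],[74,-23,36],[74,23,0],[74,-23,0]])/1e3
mk(d,p+Rt.apply(P*[1,-1,-1]+[.004,0,.019]),(0,255,0))
crop(d,"t20.png",260,170,360,260,6.5)
d=cam("scene");mk(d,[lab]);mk(d,p+Rt.apply(P*[1,-1,-1]+[.004,0,.019]),(0,255,0));crop(d,"s20.png",160,100,340,300,3)
```

```text
dist mm 59.398822255335695 miss mm [0.5 0.1 0.8] ang deg 0.2216154827620101 F [ 0.   0.4 -1.2]
start [469.3 -70.4 117.6]
[[-0.6, 0.2, 0.4, 0.1, -0.2, 0.0]] -> [468.5 -70.5 117.5]
```

View pics/t20.png

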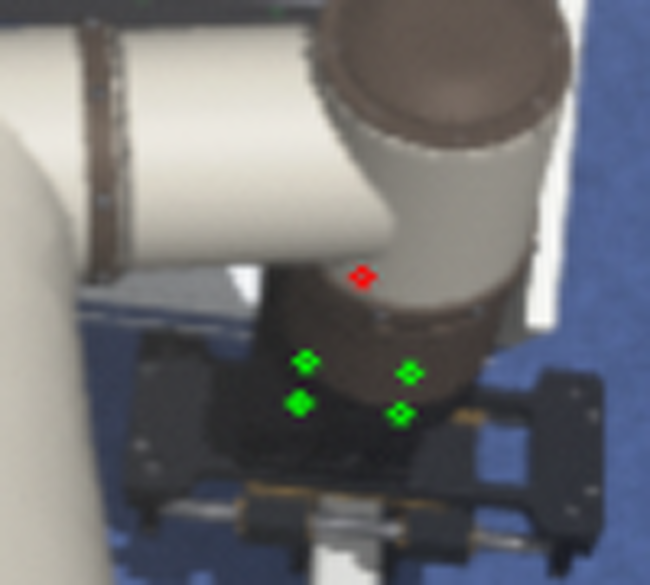

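View pics/s20.png

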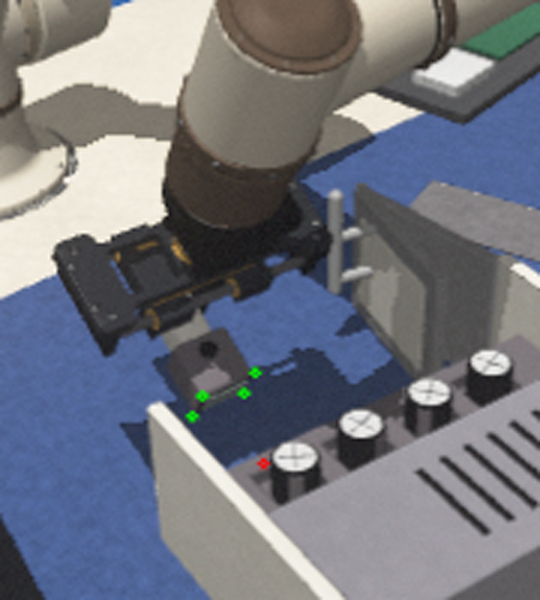

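Run:
```python
from scanpose import *
d=cam("scene");crop(d,"s21.png",200,200,260,250,12)
s=arm.state();Rt=R.from_rotvec(s["tcp_rot"]);p=np.array(s["tcp_pos"])
P=np.array([[74,23,36],[74,-23,36],[74,23,0],[74,-23,0],[29,-23,36],[29,23,36],[75,0,18]])/1e3
print(np.round((proj(d,p+Rt.apply(P*[1,-1,-1]+[.004,0,.019]))-[200,200]+.5)*12-.5))
```

```text
[[540. 293.]
 [327. 385.]
 [495. 374.]
 [288. 466.]
 [209. 182.]
 [421.  95.]
 [416. 384.]]
```

View pics/s21.png

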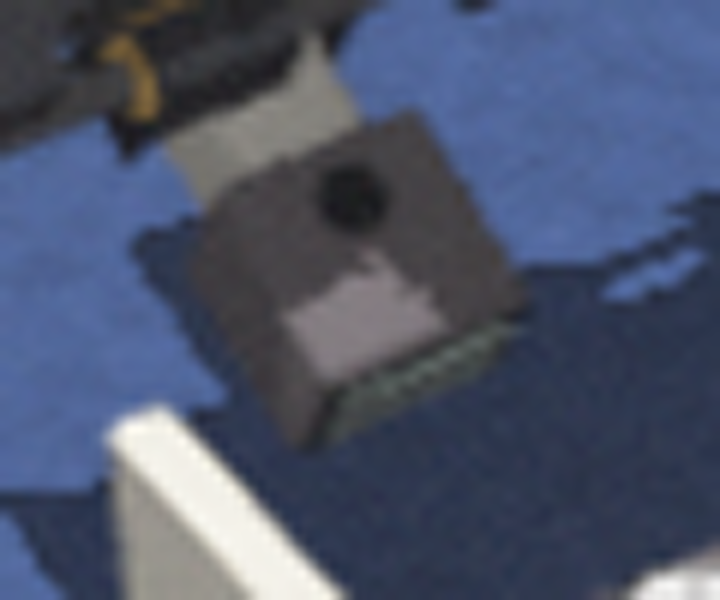

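Head corners agree with the model to about 1 px (e.g. (322,390) seen, (327,385) predicted). Holding still.

Request:
apply_moves(motion=[[0,0,0,0,0,0],[0,0,0,0,0,0],[0,0,0,0,0,0],[0,0,0,0,0,0],[0,0,0,0,0,0],[0,0,0,0,0,0],[0,0,0,0,0,0],[0,0,0,0,0,0],[0,0,0,0,0,0],[0,0,0,0,0,0]])

```text
time_s: 54.32
tcp_pos: [0.4687, -0.0704, 0.1165]
tcp_rot: [-3.02, 0.144, 0.769]
force: [-0.1, 0.6, -0.9]
gripper_width: 0.32
```

Request:
apply_moves(motion=[[0,0,0,0,0,0],[0,0,0,0,0,0],[0,0,0,0,0,0],[0,0,0,0,0,0],[0,0,0,0,0,0],[0,0,0,0,0,0],[0,0,0,0,0,0],[0,0,0,0,0,0],[0,0,0,0,0,0],[0,0,0,0,0,0]])

```text
time_s: 55.58
tcp_pos: [0.4687, -0.0705, 0.1165]
tcp_rot: [-3.02, 0.144, 0.769]
force: [0.2, -0.3, -1.2]
gripper_width: 0.313
```

Request:
apply_moves(motion=[[0,0,0,0,0,0],[0,0,0,0,0,0],[0,0,0,0,0,0],[0,0,0,0,0,0],[0,0,0,0,0,0],[0,0,0,0,0,0]])

```text
time_s: 56.32
tcp_pos: [0.4686, -0.0705, 0.1165]
tcp_rot: [-3.02, 0.144, 0.769]
force: [-0.6, 0.1, -1.4]
gripper_width: 0.32
```

Run:
```python
from scanpose import *
report()
g=np.load("grasp_scan.npy"); G=g[:3].copy()
# centre of pad (top-cam + offset)
c=np.array([[0.50954483,0.41295484],[0.53741098,0.33398231],[0.36044099,0.26819975],[0.33302187,0.34593982]]).mean(0)+[.002,.0025]
print("pad centre",c,"grasp",G)
plan([(tcp+[0,0,.14],Rs,5),((.455,.0,.27),Rdown(yaw),5),((.445,.20,.27),Rdown(6),5),((c[0],c[1],.20),Rdown(17),5)])
```

```text
dist mm 59.4425424153786 miss mm [-0.3  0.  -0.5] ang deg 0.08352185292168099 F [-1.  -1.  -2.5]
pad centre [0.43710467 0.34276918] grasp [0.43890998 0.33856277 0.02310224]
start [468.6 -70.5 116.6]
[[-13.0, 0.0, -25.0, 0.0, 0.0, 0.0], [-14.0, 0.0, -25.0, 0.0, 0.0, 0.0], [-13.0, 0.0, -25.0, 0.0, 0.0, 0.0], [-14.0, 0.0, -24.0, 0.1, 0.0, 0.0], [-13.0, 0.0, -25.0, 0.0, -0.1, 0.0]] -> [469.1 -70.3 257.5]
[[-5.0, -14.0, 0.0, 0.0, 5.7, 0.0], [-5.0, -14.0, -1.0, 0.0, 5.7, 0.0], [-5.0, -14.0, -1.0, 0.0, 5.8, 0.0], [-4.0, -13.0, -2.0, 0.0, 5.7, 0.0], [-4.0, -14.0, -2.0, 0.0, 5.8, 0.0]] -> [4.554e+02 4.000e-01 2.703e+02]
[[-6.0, -40.0, 0.0, 0.0, 0.0, -2.3], [-4.0, -40.0, 0.0, 0.0, 0.0, -2.3], [-3.0, -40.0, 0.0, 0.0, 0.0, -2.3], [-1.0, -40.0, 0.0, 0.0, 0.0, -2.3], [0.0, -39.0, 0.0, 0.0, 0.0, -2.3]] -> [444.6 199.9 270.2]
[[1.0, -29.0, 14.0, 0.0, 0.0, -2.2], [3.0, -28.0, 14.0, 0.0, 0.0, -2.2], [4.0, -28.0, 14.0, 0.0, 0.0, -2.2], [5.0, -28.0, 14.0, 0.0, 0.0, -2.2], [5.0, -29.0, 14.0, 0.0, 0.0, -2.2]] -> [436.7 342.9 200.1]
```

The scan was held at 59 mm, under 1 mm off. Returning the scanner, centred and aligned on the pad (yaw about 20.5°).

Request:
apply_moves(motion=[[-13,0,-25,0,0,0],[-14,0,-25,0,0,0],[-13,0,-25,0,0,0],[-14,0,-24,0,0,0],[-13,0,-25,0,0,0],[-5,-14,0,0,5.7,0],[-5,-14,-1,0,5.7,0],[-5,-14,-1,0,5.8,0],[-4,-13,-2,0,5.7,0],[-4,-14,-2,0,5.8,0]])

```text
time_s: 57.62
tcp_pos: [0.455, 0.0008, 0.2705]
tcp_rot: [3.136, -0.149, 0.009]
force: [-0.3, 0.6, -1.4]
gripper_width: 0.322
```

Request:
apply_moves(motion=[[-6,-40,0,0,0,-2.3],[-4,-40,0,0,0,-2.3],[-3,-40,0,0,0,-2.3],[-1,-40,0,0,0,-2.3],[0,-39,0,0,0,-2.3],[1,-29,14,0,0,-2.8],[3,-28,14,0,0,-2.8],[4,-28,14,0,0,-2.8],[4,-28,14,0,0,-2.8],[4,-29,14,0,0,-2.8]])

```text
time_s: 58.88
tcp_pos: [0.4311, 0.3426, 0.1987]
tcp_rot: [3.09, 0.549, 0.001]
force: [0.3, -0.7, -1.5]
gripper_width: 0.322
```

Request:
apply_moves(motion=[[0,0,30,0,0,0],[0,0,30,0,0,0],[0,0,0,0,0,0],[0,0,0,0,0,0],[0,0,0,0,0,0]])

```text
time_s: 59.5
tcp_pos: [0.4323, 0.3425, 0.141]
tcp_rot: [3.093, 0.547, 0.006]
force: [-0.6, -0.2, -1.7]
gripper_width: 0.319
```

Run:
```python
from pl import *
s=arm.state();print(s["tcp_rot"],s["force"])
plan([((.4335,.3415,.040),Rdown(20.3),5)],nd=1)
d=cam("top");crop(d,"t22.png",130,180,230,310,5)
d=cam("scene");crop(d,"s22.png",270,80,420,220,5)
```

```text
[3.09286044 0.54709263 0.00627109] [-0.55535204 -0.19547055 -1.6844314 ]
start [432.3 342.5 141. ]
[[0.1, 0.3, 20.2, 0.0, 0.0, 0.0], [0.1, 0.2, 20.2, 0.0, -0.1, -0.1], [0.1, 0.3, 20.2, 0.0, 0.0, 0.0], [0.1, 0.2, 20.2, 0.0, -0.1, -0.1], [0.2, 0.3, 20.2, 0.1, 0.0, 0.0]] -> [433.6 341.5  40. ]
```

View pics/t22.png

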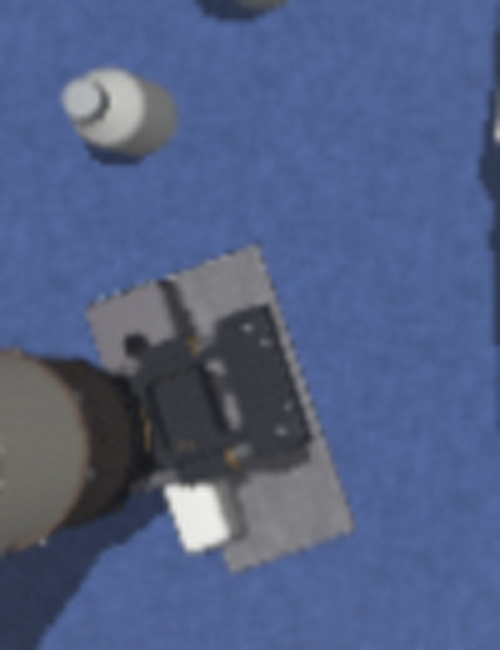

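View pics/s22.png

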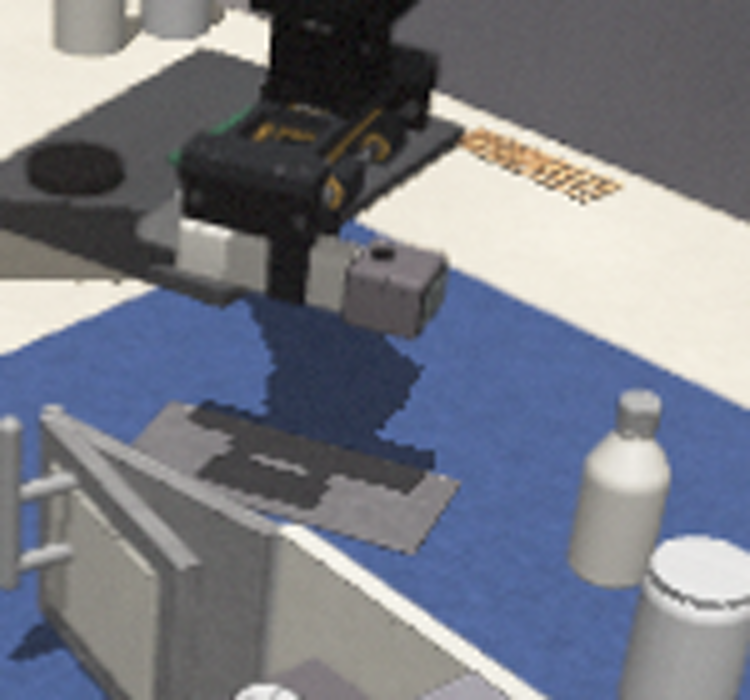

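Request:
apply_moves(motion=[[0,0.3,25,0,0,0],[0,0.3,25,0,0,0],[0,0.3,25,0,-0.1,0],[0,0.3,20,0,-0.1,0],[0,0,10,0,0,0],[0,0,6,0,0,0],[0,0,0,0,0,0],[0,0,0,0,0,0]])

```text
time_s: 60.6
tcp_pos: [0.4325, 0.3409, 0.0291]
tcp_rot: [3.091, 0.547, -0.001]
force: [0.1, -0.1, -1.3]
gripper_width: 0.32
```

Run:
```python
from pl import *
s=arm.state();print(s["tcp_rot"],s["force"]);plan([((.4335,.3415,.0235),Rdown(20.3),3)],nd=1)
```

```text
[ 3.09137549e+00  5.46980595e-01 -9.15188290e-04] [ 0.07493035 -0.08706899 -1.31926904]
start [432.5 340.9  29.1]
[[0.4, -0.1, 1.9, 0.0, 0.0, -0.1], [0.4, 0.0, 1.8, 0.1, 0.0, -0.1], [0.3, -0.1, 1.9, 0.0, 0.1, 0.0]] -> [433.5 341.5  23.5]
```

Request:
apply_moves(motion=[[0,0,2,0,0,0],[0,0,2,0,0,0],[0,0,1.5,0,0,0],[0,0,0,0,0,0],[0,0,0,0,0,0]])

```text
time_s: 61.22
tcp_pos: [0.4321, 0.3404, 0.0231]
tcp_rot: [3.09, 0.547, -0.003]
force: [-1.5, -1.4, 3.2]
gripper_width: 0.324
```

Contact at 3 N, so it's resting on the pad. Releasing.

Request:
apply_moves(motion=[[0,0,0,0,0,0],[0,0,0,0,0,0],[0,0,0,0,0,0],[0,0,0,0,0,0],[0,0,-20,0,0,0],[0,0,-30,0,0,0],[0,0,-40,0,0,0],[0,0,-50,0,0,0],[0,0,-50,0,0,0],[0,0,-40,0,0,0]], grip=55, newtons=15)

```text
time_s: 62.48
tcp_pos: [0.4325, 0.3413, 0.2553]
tcp_rot: [3.092, 0.547, -0.0]
force: [0.0, 0.3, -0.6]
gripper_width: 0.631
```

Run:
```python
from pl import *
d=cam("top");crop(d,"t23.png",130,180,230,310,5)
d=cam("scene");crop(d,"s23.png",200,90,420,290,3.4)
s=arm.state();print(s["joint_pos"])
h=np.array([.4702,.0925,.235])
plan([(h,Rdown(74.7),10)])
```

```text
[ 0.96295299  0.24359741 -0.14125058  0.0029973  -1.17826779  0.95745872]
start [434.3 343.  258.5]
[[-5.0, 25.0, 2.0, 0.0, 0.0, -5.5], [-8.0, 24.0, 2.0, 0.0, -0.1, -5.5], [-10.0, 23.0, 2.0, 0.0, 0.0, -5.5], [-12.0, 22.0, 2.0, 0.0, -0.1, -5.4], [-14.0, 21.0, 2.0, 0.0, 0.0, -5.5], [-16.0, 20.0, 3.0, 0.0, 0.0, -5.4], [-18.0, 18.0, 2.0, 0.0, -0.1, -5.5], [-19.0, 16.0, 3.0, 0.0, 0.0, -5.4], [-21.0, 14.0, 2.0, 0.1, -0.1, -5.5], [-23.0, 13.0, 3.0, 0.0, 0.0, -5.4]] -> [470.3  91.9 234.9]
```

View pics/t23.png

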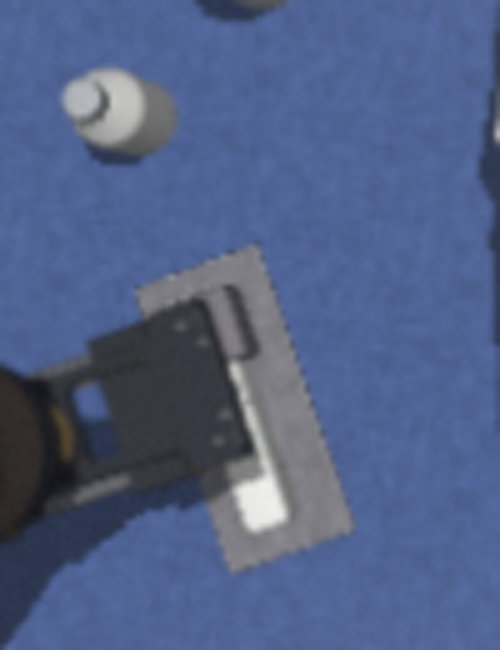

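View pics/s23.png

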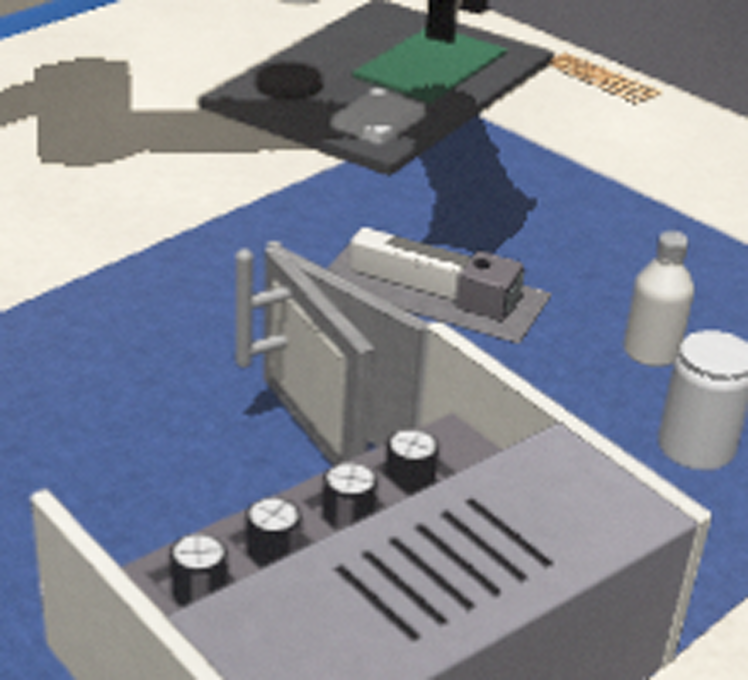

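The scanner lies flat, centred on the pad. Back to the handle.

Request:
apply_moves(motion=[[-5,25,2,0,0,-5.5],[-8,24,2,0,0,-5.5],[-10,23,2,0,0,-5.5],[-12,22,2,0,-0.1,-5.4],[-14,21,2,0,0,-5.5],[-16,20,3,0,0,-5.4],[-18,18,2,0,0,-5.5],[-19,16,3,0,0,-5.4],[-21,14,2,0,0,-5.5],[-23,13,3,0,0,-5.4]], grip=50)

```text
time_s: 63.82
tcp_pos: [0.4677, 0.0891, 0.23]
tcp_rot: [2.494, 1.908, -0.009]
force: [0.2, -0.1, -0.6]
gripper_width: 0.574
```

Request:
apply_moves(motion=[[0,0,10,0,0,0],[0,0,10,0,0,0],[0,0,0,0,0,0],[0,0,0,0,0,0],[0,0,0,0,0,0]])

```text
time_s: 64.45
tcp_pos: [0.4683, 0.0904, 0.2111]
tcp_rot: [2.496, 1.904, -0.006]
force: [0.1, -0.4, 0.5]
gripper_width: 0.575
```

Run:
```python
from pl import *
h=np.array([.4702,.0928,.1315])
plan([(h,Rdown(74.7),5)],nd=1)
d=cam("scene");crop(d,"s24.png",230,90,380,230,5)
```

```text
start [468.3  90.4 211.1]
[[0.6, 0.3, 15.9, 0.0, 0.1, 0.0], [0.6, 0.2, 15.9, 0.0, 0.0, 0.0], [0.6, 0.3, 15.9, 0.0, 0.1, 0.0], [0.6, 0.2, 16.0, 0.0, 0.0, 0.0], [0.6, 0.3, 15.9, 0.0, 0.1, 0.0]] -> [470.2  92.7 131.5]
```

View pics/s24.png

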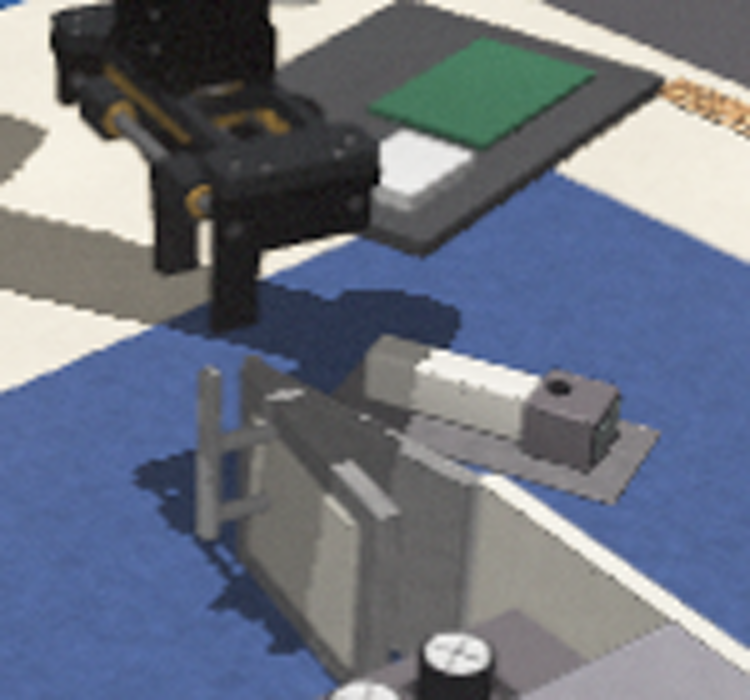

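Request:
apply_moves(motion=[[0.5,0.3,16,0,0,0],[0.5,0.3,16,0,0.1,0],[0.6,0.3,16,0,0,0],[0.6,0.2,16,0,0.1,0],[0.6,0.2,16,0,0,0],[0,0,0,0,0,0],[0,0,0,0,0,0]])

```text
time_s: 65.38
tcp_pos: [0.4704, 0.0923, 0.1315]
tcp_rot: [2.497, 1.905, -0.001]
force: [-0.6, 0.1, 0.5]
gripper_width: 0.581
```

Request:
apply_moves(motion=[[0,0,0,0,0,0],[0,0,0,0,0,0],[0,0,0,0,0,0],[0,0,0,0,0,0],[0,0,0,0,0,0]], grip=0, newtons=15)

```text
time_s: 66.0
tcp_pos: [0.4702, 0.092, 0.1309]
tcp_rot: [2.498, 1.905, -0.003]
force: [1.3, -0.4, 0.0]
gripper_width: 0.134
```

Run:
```python
from pl import *
from bayfit import W
s=arm.state();print(s["tcp_pos"],s["force"],s["gripper_width"]*87)
b=np.load("bay2.npy")
H=lambda q:W(b,[-.11*np.sin(q)-.041*np.cos(q),.15-.19*np.cos(q)-.041*np.sin(q),.1315])[0]
print(H(1.4),H(0))
st=[]
for i in range(1,23):
    q=1.4-1.4*i/22
    st.append((H(q),Rdown(74.7-np.degrees(1.4-q)),1))
plan(st,nd=1)
```

```text
[0.4701545  0.09194278 0.13083987] [ 1.68523559 -1.15353989 -0.60946784] 11.401423782792072
[0.47025245 0.09240206 0.1315    ] [ 0.53306496 -0.0314735   0.1315    ]
start [470.2  91.9 130.8]
[[-10.9, 0.8, -0.6, 0.0, 0.1, 3.6]] -> [468.   81.2 131.5]
[[-10.8, 1.9, 0.0, 0.0, 0.0, 3.7]] -> [466.3  70.4 131.5]
[[-10.2, 2.9, -0.1, 0.0, 0.0, 3.6]] -> [465.1  59.9 131.5]
[[-9.4, 3.9, 0.0, 0.0, 0.0, 3.7]] -> [464.4  49.7 131.5]
[[-8.5, 4.7, 0.0, 0.0, 0.0, 3.6]] -> [464.3  40.  131.5]
[[-7.6, 5.4, 0.0, 0.0, 0.0, 3.6]] -> [464.6  30.7 131.5]
[[-6.4, 5.9, 0.0, 0.0, 0.0, 3.7]] -> [465.4  22.  131.5]
[[-5.4, 6.4, 0.0, 0.0, 0.0, 3.6]] -> [466.7  13.7 131.5]
[[-4.1, 6.7, 0.0, 0.0, 0.0, 3.7]] -> [468.6   6.1 131.5]
[[-3.0, 6.9, 0.0, 0.0, 0.0, 3.6]] -> [471.   -1.  131.5]
[[-1.7, 6.8, 0.0, 0.0, 0.0, 3.7]] -> [473.9  -7.4 131.5]
[[-0.6, 6.7, 0.0, 0.0, 0.0, 3.6]] -> [477.2 -13.3 131.5]
[[0.7, 6.3, 0.0, 0.0, 0.0, 3.7]] -> [481.  -18.3 131.5]
[[1.7, 5.9, 0.0, 0.0, 0.0, 3.6]] -> [485.2 -22.8 131.5]
[[2.8, 5.3, 0.0, 0.0, 0.0, 3.7]] -> [489.9 -26.5 131.5]
[[3.8, 4.5, 0.0, 0.0, 0.0, 3.6]] -> [495.  -29.4 131.5]
[[4.7, 3.7, 0.0, 0.0, 0.0, 3.6]] -> [500.6 -31.7 131.5]
[[5.3, 2.7, 0.0, 0.0, 0.0, 3.7]] -> [506.4 -33.1 131.5]
[[6.1, 1.7, 0.0, 0.0, 0.0, 3.6]] -> [512.7 -33.8 131.5]
[[6.5, 0.6, 0.0, 0.0, 0.0, 3.7]] -> [519.2 -33.8 131.5]
[[6.8, -0.6, 0.0, 0.0, 0.0, 3.6]] -> [526.  -33.  131.5]
[[7.1, -1.8, 0.0, 0.0, 0.0, 3.7]] -> [533.1 -31.4 131.5]
```

The handle is where the model puts it (0.4 mm off). Closing the door.

Request:
apply_moves(motion=[[-10.9,0.8,0,0,0,3.6],[-10.8,1.9,0,0,0,3.7],[-10.2,2.9,0,0,0,3.6],[-9.4,3.9,0,0,0,3.7],[-8.5,4.7,0,0,0,3.6],[-7.6,5.4,0,0,0,3.6],[-6.4,5.9,0,0,0,3.7]])

```text
time_s: 66.92
tcp_pos: [0.4646, 0.022, 0.1308]
tcp_rot: [-2.858, -1.303, 0.004]
force: [-0.7, 1.0, 1.1]
gripper_width: 0.129
```

Request:
apply_moves(motion=[[-5.4,6.4,0,0,0,3.6],[-4.1,6.7,0,0,0,3.7],[-3,6.9,0,0,0,3.6],[-1.7,6.8,0,0,0,3.7],[-0.6,6.7,0,0,0,3.6],[0.7,6.3,0,0,0,3.7],[1.7,5.9,0,0,0,3.6]])

```text
time_s: 67.8
tcp_pos: [0.4839, -0.0229, 0.1308]
tcp_rot: [3.075, 0.64, -0.007]
force: [-2.4, 1.3, 2.9]
gripper_width: 0.131
```

Request:
apply_moves(motion=[[2.8,5.3,0,0,0,3.7],[3.8,4.5,0,0,0,3.6],[4.7,3.7,0,0,0,3.6],[5.3,2.7,0,0,0,3.7],[6.1,1.7,0,0,0,3.6],[6.5,0.6,0,0,0,3.7],[0,0,0,0,0,0]])

```text
time_s: 68.68
tcp_pos: [0.5189, -0.034, 0.1308]
tcp_rot: [3.14, 0.049, -0.003]
force: [-0.4, -1.1, 0.9]
gripper_width: 0.134
```

Request:
apply_moves(motion=[[6.8,-0.6,0,0,0,3.6],[3,-0.7,0,0,0,1.5],[3,-0.7,0,0,0,1.5],[1.5,-0.4,0,0,0,0.7],[0,0,0,0,0,0],[0,0,0,0,0,0]])

```text
time_s: 69.42
tcp_pos: [0.5318, -0.0318, 0.1308]
tcp_rot: [3.136, -0.152, -0.007]
force: [-5.3, -1.6, 4.5]
gripper_width: 0.131
```

Request:
apply_moves(motion=[[1,0,0,0,0,0],[1,0,0,0,0,0],[0,0,0,0,0,0],[0,0,0,0,0,0]])

```text
time_s: 69.92
tcp_pos: [0.5319, -0.0319, 0.1307]
tcp_rot: [3.136, -0.152, -0.014]
force: [-9.9, 1.5, 9.1]
gripper_width: 0.131
```

Request:
apply_moves(motion=[[1,0,0,0,0,0],[0.5,0,0,0,0,0],[0,0,0,0,0,0],[0,0,0,0,0,0]])

```text
time_s: 70.42
tcp_pos: [0.532, -0.0319, 0.1307]
tcp_rot: [3.136, -0.153, -0.019]
force: [-12.2, 2.7, 12.0]
gripper_width: 0.132
```

Run:
```python
from pl import *
s=arm.state();print(s["tcp_pos"],s["force"])
d=cam("scene");crop(d,"s25.png",170,90,380,290,3.4)
```

```text
[ 0.53203256 -0.03192099  0.13065138] [-12.24018827   2.66917472  12.04054585]
```

View pics/s25.png

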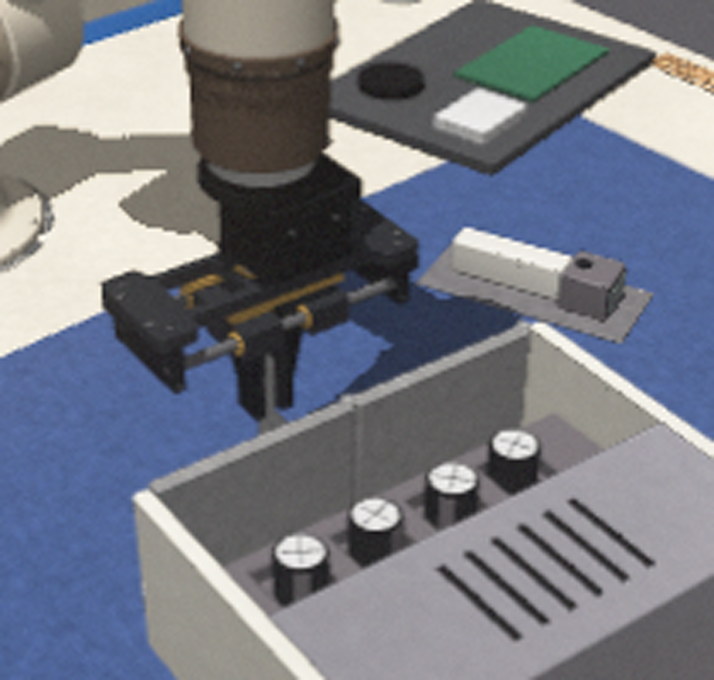

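The door is straight across the doorway and against its stop. Releasing without pulling, then rising.

Request:
apply_moves(motion=[[0,0,0,0,0,0],[0,0,0,0,0,0],[0,0,0,0,0,0],[0,0,0,0,0,0],[0,0,-15,0,0,0],[0,0,-30,0,0,0],[0,0,-40,0,0,0],[0,0,-40,0,0,0],[-40,0,-20,0,0,0],[-40,0,0,0,0,0]], grip=50)

```text
time_s: 71.72
tcp_pos: [0.4577, -0.0239, 0.2788]
tcp_rot: [-3.138, 0.152, -0.006]
force: [-0.3, 0.6, 0.5]
gripper_width: 0.573
```

Request:
apply_moves(motion=[[-20,40,0,0,0,0],[0,40,0,0,0,0],[0,40,0,0,0,0],[0,40,0,0,0,0],[0,40,0,0,0,0],[0,40,0,0,0,0],[0,0,0,0,0,0],[0,0,0,0,0,0]])

```text
time_s: 72.72
tcp_pos: [0.4142, -0.2609, 0.2769]
tcp_rot: [3.137, -0.153, -0.001]
force: [0.1, 0.7, -0.3]
gripper_width: 0.575
```

Run:
```python
from pl import *
from bayfit import W
b=np.load("bay.npy")
s=arm.state();print(s["tcp_pos"],s["force"])
d=cam("top");crop(d,"t26.png",130,110,390,310,3)
H=lambda q:W(b,[-.11*np.sin(q)-.041*np.cos(q),.15-.19*np.cos(q)-.041*np.sin(q),.158])[0]
for q in (0,.05): print(q,(proj(d,[H(q)])[0]-[220,115]+.5)*5-.5,(proj(d,W(b,[-.15*np.sin(q),.15-.15*np.cos(q),.129]))[0]-[220,115]+.5)*5-.5)
crop(d,"t27.png",220,115,365,250,5)
d=cam("scene");crop(d,"s26.png",60,90,430,370,2.1)
```

```text
[ 0.41433073 -0.26048291  0.27689265] [ 0.86604349  0.16090244 -0.01534461]
0 [401.04443351 576.71353569] [336.16632572 498.30974801]
0.05 [403.33260972 587.06892483] [334.40933548 511.58920547]
```

View pics/t26.png

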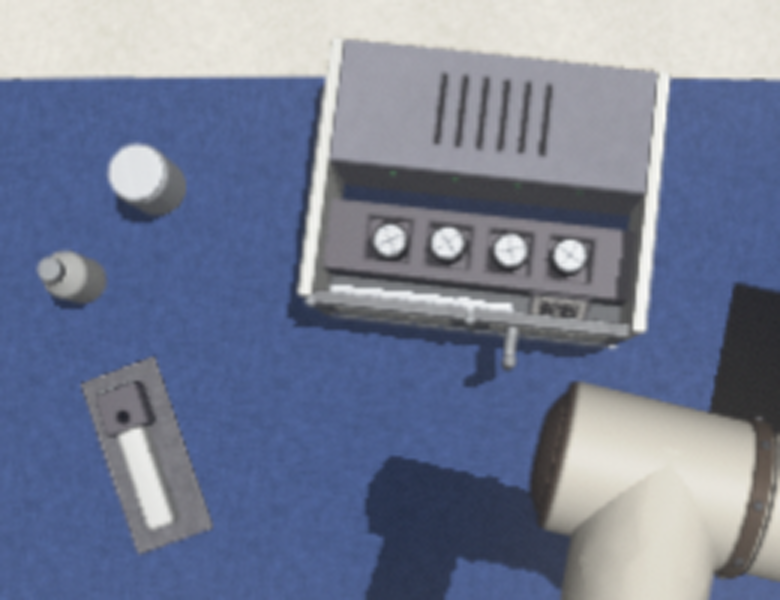

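View pics/t27.png

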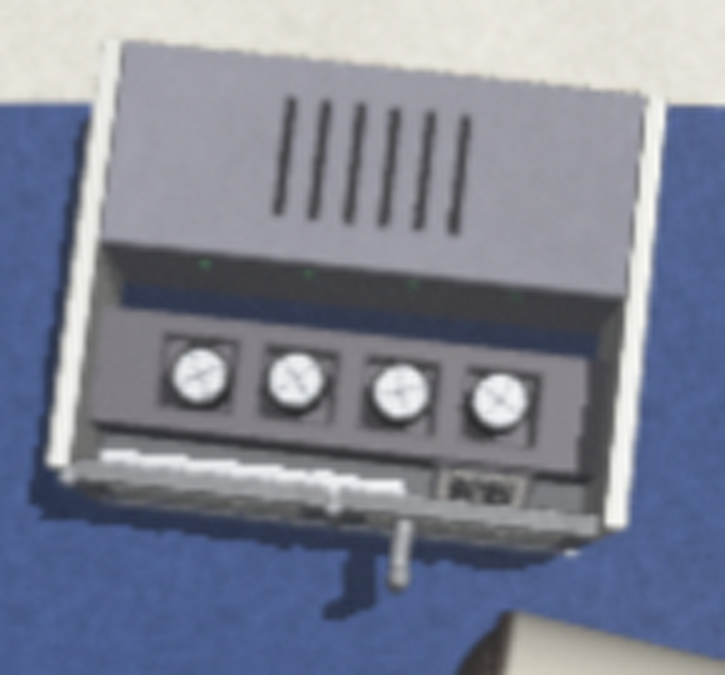

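View pics/s26.png

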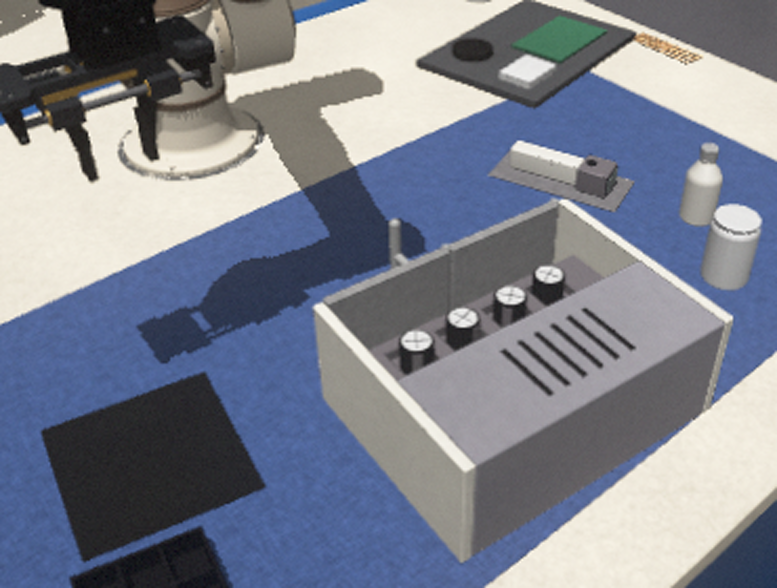

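Final checks look good: the door seam at (335,497) matches the shut prediction of (336,498), the caps are in their pockets, the scanner is on the pad and the bystanders haven't moved. Handing in.

```bash
python3 -c "
from rig import arm
print(arm.job_done())"
```

```text
the job is handed in; nothing more can be done
None
```

The job is done and was handed in about 73 s into the 210 s limit; no verdict was reported.

- **Door, opening:** I folded the door back by its handle until it stopped moving at its end stop (10 N).
- **Capacitors:** All four were there. They now stand upright in pockets 1 to 4, one each, and went in without touching the rims.
- **Scan:** By the measured arm pose, I held the scanner still for over 3 s at 59 mm from the label. Its aim was less than 1 mm from the label's middle and within 0.3° of square to it.
- **Scanner:** It lies flat and centred on its pad again.
- **Door, closing:** I pushed it shut against its stop. The force rose to 12 N with no further movement, and the panels look straight in both cameras.

**Last pictures:** The bottle, tin and scanner are where they should be, and the door's folding hinge is within about 1 px of its shut position. The robot is clear of everything. The bit tray is only partly in the last pictures and looks unmoved; I didn't measure it.

**Disagreements:** The cameras placed the bay about 2 to 3 mm off from where the arm found the handle. I corrected for that before placing the capacitors and scanning. The handle tip in the last top view sits about 1 px from its shut position, within reading error. At shut, the arm's own reading was about 1 mm from the model.

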